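# Pack the model-building kit case

## Task

Pack this group's kit: open the green lid of the grey case right back until it rests on its stop and leave it open, then put every loose white plaster block lying on the table on the robot's right of the case into it. Also lift off its hook the scraper whose handle has the same colour as the roof of the model tower standing on the brown cardboard, and lay it in the case too, with nothing sticking up above the rim. Leave the other scraper hanging on its hook, and do not disturb the two model towers or the white filler tub.

Things in the scene. Friction and masses are not known exactly. Their poses are not given: they have to be found in the camera images.
- case: grey open-topped case, fixed, 200 (x) x 360 (y) x 80 high, walls and floor 5 thick; origin at the centre of its underside, x towards the hinge side (away from the robot)
- lid (a joint): green lid, 8 thick, 200 x 360, hinged along the case's far (+x) top rim; 0 shut, grows as it opens, stop at 1.9 rad (leaning back beyond upright). Stiff hinge: it stays where it is left and takes about 5 N at the front edge. May start a little ajar
- lid_handle (a point): grip point on the black knob on the lid's outer face, 35 above that face, 30 from the front edge, middle of the lid's width; moves with the lid. The knob is taken from above when the lid is shut
- lid_hinge (a point): middle of the hinge line (far rim of the case, 80 above the table)
- stand: wooden tool stand, fixed: base 80 x 200 x 12, post 30 wide and crossbar 20 x 190 behind the hooks, top at 245; origin on the table under its middle. Two steel hooks 8 thick run level towards its -x from the crossbar, 130 apart, and end in a tip that slopes up 12 more, 23 beyond the hook point
- hook0 (a point): hook point on top of the right-hand hook (stand y = -65), 244 above the table, where a scraper's hole rests
- hook1 (a point): the same on the left-hand hook (stand y = +65)
- scraper_blue: flat scraper, 137 long, 90 g: steel blade 80 wide, 50 long, 4 thick; blue handle 34 wide (y), 14 thick (x). Origin: middle of the blade edge; z runs to the handle end. Hang hole through the handle along x: 18 wide, z = 85 to 125 (side bars 8, top bar 12 thick). Starts hung blade down on one of the two hooks, its x along the hook
- scraper_blue_hole (a point): centre of the blue scraper's hang hole (z = 105 on the scraper)
- scraper_blue_end (a point): handle end of the blue scraper (z = 137)
- scraper_orange: flat scraper, 137 long, 90 g: steel blade 80 wide, 50 long, 4 thick; orange handle 34 wide (y), 14 thick (x). Origin: middle of the blade edge; z runs to the handle end. Hang hole through the handle along x: 18 wide, z = 85 to 125 (side bars 8, top bar 12 thick). Starts hung blade down on one of the two hooks, its x along the hook
- scraper_orange_hole (a point): centre of the orange scraper's hang hole (z = 105)
- scraper_orange_end (a point): handle end of the orange scraper (z = 137)
- block0: loose white plaster block with three merlons on top (castle wall), 70 (x) x 32 (y) x 34 (z) mm, about 90 g; origin at its centre, flat on the table at the start, right of the case; may be absent
- block1: loose white plaster block with three merlons on top (castle wall), 70 (x) x 32 (y) x 34 (z) mm, about 90 g; origin at its centre, flat on the table at the start, right of the case; may be absent
- block2: loose white plaster block with three merlons on top (castle wall), 70 (x) x 32 (y) x 34 (z) mm, about 90 g; origin at its centre, flat on the table at the start, right of the case; may be absent
- block3: loose white plaster block, plain, 70 (x) x 32 (y) x 34 (z) mm, about 90 g; origin at its centre, flat on the table at the start, right of the case; may be absent
- block4: loose white plaster block, plain, 70 (x) x 32 (y) x 34 (z) mm, about 90 g; origin at its centre, flat on the table at the start, right of the case; may be absent
- card: brown cardboard sheet 110 x 110 x 4, fixed: the work board whose model tower tells the group's colour
- mat: white sheet 110 x 110 x 4, fixed: where the other group's model stands
- model_blue: finished white model tower with a blue conical roof, square foot 80 x 80, 80 tall, origin centre of underside; stands on the card or the white sheet; leave alone
- model_orange: the same with an orange roof; leave alone
- tub: white round filler tub, 90 across, 110 tall, origin centre of underside; leave alone
Not all that is in view belongs to the job. What is shaped like the block2 but turquoise is not meant. There is more than one size of the scraper_blue; the one meant has the size given above.

How it is judged:
On the way:
1. the lid is open on its stop (1.8 rad or more) (value of joint lid above 1.8 rad), for 0.3 s.
At the end, for the whole second after the job is handed in: Lid at 1.8 rad or more; every block present at rest in the case, its centre at most 62 mm above the case's underside; the scraper matching the model on the cardboard at rest in the case, both ends below the 80 mm rim; the other still hung, hole within 30 mm of its start (value of joint lid above 1.8 rad and x of block0 in the frame of case between -0.096 and 0.096 m and y of block0 in the frame of case between -0.176 and 0.176 m and z of block0 in the frame of case between 0 and 0.062 m and linear speed of each of block0, block1, block2, block3, block4 below 0.02 m/s and x of block1 in the frame of case between -0.096 and 0.096 m and y of block1 in the frame of case between -0.176 and 0.176 m and z of block1 in the frame of case between 0 and 0.062 m and x of block2 in the frame of case between -0.096 and 0.096 m and y of block2 in the frame of case between -0.176 and 0.176 m and z of block2 in the frame of case between 0 and 0.062 m and x of block3 in the frame of case between -0.096 and 0.096 m and y of block3 in the frame of case between -0.176 and 0.176 m and z of block3 in the frame of case between 0 and 0.062 m and x of block4 in the frame of case between -0.096 and 0.096 m and y of block4 in the frame of case between -0.176 and 0.176 m and z of block4 in the frame of case between 0 and 0.062 m and ((horizontal distance between model_blue and card below 0.1 m and (x of scraper_blue in the frame of case between -0.096 and 0.096 m and y of scraper_blue in the frame of case between -0.176 and 0.176 m and z of scraper_blue in the frame of case between 0 and 0.08 m and x of scraper_blue_end in the frame of case between -0.096 and 0.096 m and y of scraper_blue_end in the frame of case between -0.176 and 0.176 m and z of scraper_blue_end in the frame of case between 0 and 0.08 m and linear speed of scraper_blue below 0.02 m/s) and (distance of scraper_orange_hole from where it was at the start of the episode below 0.03 m and height (world z) of scraper_orange_hole above 0.2 m)) or (horizontal distance between model_orange and card below 0.1 m and (x of scraper_orange in the frame of case between -0.096 and 0.096 m and y of scraper_orange in the frame of case between -0.176 and 0.176 m and z of scraper_orange in the frame of case between 0 and 0.08 m and x of scraper_orange_end in the frame of case between -0.096 and 0.096 m and y of scraper_orange_end in the frame of case between -0.176 and 0.176 m and z of scraper_orange_end in the frame of case between 0 and 0.08 m and linear speed of scraper_orange below 0.02 m/s) and (distance of scraper_blue_hole from where it was at the start of the episode below 0.03 m and height (world z) of scraper_blue_hole above 0.2 m)))); the robot touches nothing.
It fails at once if a model tower or the tub is disturbed (moved more than 30 mm or tipped) (distance of any of model_blue, model_orange, tub from where it was at the start of the episode above 0.03 m or angle between any of model_blue, model_orange, tub's own z axis and vertical above 0.35 rad).
It fails at once if the scraper of the other colour is taken off its hook ((horizontal distance between model_blue and card below 0.1 m and distance of scraper_orange_hole from where it was at the start of the episode above 0.06 m) or (horizontal distance between model_orange and card below 0.1 m and distance of scraper_blue_hole from where it was at the start of the episode above 0.06 m)).
Of block0, block1, block2, block3, block4 only 3 to 5 are there at a start; the rules pass over those that are not, and their reading is None.
At some moment in a run one of block0, block1, block2, block3, block4 may be knocked a few centimetres aside while the robot is not near it.
Once in a run the grip may slacken for a moment while it holds something.
It also fails if it takes over 210 s, if anything falls off the work surface, if the arm or the gripper's body presses on something with over 40 N, if the wrist force passes 120 N, or if a joint passes its speed limit or range.

## Robot

A 6-joint arm with a two-finger parallel gripper is mounted at the origin on the work surface. World frame = base frame: x ahead of the robot, y to its left, z up, the work surface at z = 0. Lengths are in m, angles in rad, forces in N, time in s.
With the tool pointing down it reaches from about 0.4 to 0.825 m from the base axis. Payload 7 kg.
Tool frame: the origin (TCP) lies between the finger pads; the fingertips stand tip_reach ahead of it and the grasp point (between the pads) lies 8 mm behind it (tip_reach is the distance from the TCP to the fingertips, in m); z points along the fingers, y is the line along which they close (so a half turn about z gives the same grasp; the last joint's range is limited). The gripper opens to 85 mm and grips with 20 to 120 N. Pads are 22 mm wide; open, the fingers measure 114 mm over their backs; the gripper's body (76 mm by 85 mm) begins 54 mm behind the grasp point. The pads swing forward as they close: fully open they stand 13 mm farther back than shut.
Start: joints at [-0.939, 0.359, 0.012, 0, -1.224, -0.288], TCP at [0.227, -0.635, 0.242] pointing down, gripper open.
Joint ranges: [-3.07, 3.07], [-1.43, 2.12], [-1.02, 1.25], [-3.03, 1.67], [-3.05, -0], [-3.03, 3.03]. Speed limits (rad/s): [2.39, 2.39, 3.01, 3.14, 3.14, 3.14].

## Interface

Orientations are given as a unit quaternion [w, x, y, z].
In Python, from workcell import sense, camera, get_calibration, finish_job, tip_reach gives the robot as it stands. The module is installed in compiled form; this text tells all that it offers.
- The arm moves only by the tool play_rows, never from a script. Its argument "rows" is a list of rows, each an object with "delta_pos": the shift along the tool's x, y, z in m, a list of three; "twist": the turn about the tool's z in degrees; "grip": the opening, from 0 (shut) to 1 (fully open). A call has 1 to 12 rows; each row shifts and turns the commanded pose from where the row before left it, along the tool's axes as they then stand; what a row does not reach is not made up. A row lasts 1/10 s, in which the tool goes at most 50 mm and 8.59 degrees, less where a joint would pass 70% of its speed; a pose out of reach is approached as far as the arm can. A call is refused whole if a number of a shift passes 0.05 or a number of a turn 8.59, either way. A call with a gripper value outside its range is refused whole. The fingers move at their own pace and stop on an object; "newtons" is the grip in N (left out, the last holds). Time passes only in rows, so rows that do not move let the fingers close. It gives the time, the measured TCP pose, the force, the opening and the grip force at its end, in the units of the state.
- sense(): the state, without advancing time (a new reading comes with each control period).
- camera(name): name is "scene" or "side" or "wrist"; returns (picture, depth): 400x640x3 uint8, red, green, blue; 400x640 float32, m along the optical axis (not along the pixel's ray), 0 where there is no reading.
- get_calibration(name): a dict with "vfov" (degrees; the focal length in pixels is half the picture's height over the tangent of half this angle, whatever the lens; pixels are square), "cx", "cy" (the principal point, pixels), "distortion" ([k1, k2, p1, p2, k3] as OpenCV has them; the pictures are not rectified), "camera_from_world" (4x4, takes a point from world to camera coordinates). Camera axes: x right, y up, looking along -z (the intrinsics and any distortion apply to the point x, -y, -z); pixel columns grow to the right and rows downward; lengths in m; the calibration is good to about 2 mm. A picture is of the moment at which its call begins: read the wrist's pose just before it. get_calibration takes no time and is no camera call; for the wrist camera it gives the pose at the moment of the call.
- finish_job(): hands the job in; it is judged then, once.
The state is a dict: "time_s": time; "joint_pos": joint angles; "joint_velocities": joint speeds; "joint_efforts": joint torques, N m; "eef_pos": TCP position; "eef_rot": TCP orientation; "force": force on the tool from outside, world axes, zero at the start; "torque": the same for the moment, N m; "opening": opening from 0.0 (shut) to 1.0 (fully open); "grasp_force": force on a finger pad.
Only numpy, scipy, OpenCV 4.12 (cv2) and the standard library are available. Lean on these libraries where they do the work, as an engineer would, in place of code of your own. Each camera call takes 0.05 s, during which the arm holds its last target. There are 200 camera calls.

## Working session

There is one attempt and no reset: what is moved stays moved. The work goes in short steps, Python scripts to look and compute and a tool call to move; the robot and the scene stay as the last step left them, time stands still between calls to the robot, and variables do not carry over. Pictures are saved under pics/ and viewed, at most 14 in all, crops included, and the job is handed in when it is done.

Besides the shell and the picture viewer there is one more tool, called after "Call:" as name([rows], argument=value, ...), one row to a line, values as JSON. play_rows: Moves the arm, as the interface text tells. Its arguments: {"type":"object","properties":{"rows":{"type":"array","items":{"type":"object","properties":{"delta_pos":{"type":"array","items":{"type":"number"}},"twist":{"type":"number"},"grip":{"type":"number"}}}},"newtons":{"type":"number"}},"required":["rows"]}

```bash
mkdir -p pics; cat > h.py <<'E'
import numpy as np, cv2
from workcell import sense, camera, get_calibration, finish_job, tip_reach
def K(c):
    f=200/np.tan(np.radians(c['vfov'])/2); return np.array([[f,0,c['cx']],[0,f,c['cy']],[0,0,1.]])
def shot(n,save=None):
    c=get_calibration(n); im,d=camera(n)
    if save: cv2.imwrite('pics/'+save,im[:,:,::-1])
    return im,d,c
def rays(c,uv):
    uv=np.asarray(uv,float).reshape(-1,1,2)
    p=cv2.undistortPoints(uv,K(c),np.array(c['distortion'],float)).reshape(-1,2)
    M=np.linalg.inv(np.array(c['camera_from_world']))
    dc=np.c_[p[:,0],-p[:,1],-np.ones(len(p))]
    return M[:3,3],dc@M[:3,:3].T
def onplane(c,uv,z):
    o,r=rays(c,uv); return o+r*((z-o[2])/r[:,2])[:,None]
def cloud(c,d):
    v,u=np.mgrid[0:400,0:640]; o,r=rays(c,np.c_[u.ravel(),v.ravel()])
    P=(o+r*d.reshape(-1,1)).reshape(400,640,3); P[d<=0]=np.nan; return P
def project(c,X):
    X=np.asarray(X,float).reshape(-1,3); M=np.array(c['camera_from_world'])
    q=X@M[:3,:3].T+M[:3,3]; q=q*[1,-1,-1]
    return cv2.projectPoints(q,np.zeros(3),np.zeros(3),K(c),np.array(c['distortion'],float))[0].reshape(-1,2)
def R(q):
    w,x,y,z=q; from scipy.spatial.transform import Rotation as Q; return Q.from_quat([x,y,z,w]).as_matrix()
E
python3 - <<'E'
from h import *
for n in('scene','side','wrist'):
    im,d,c=shot(n,n+'0.png'); np.savez(n+'0.npz',im=im,d=d,c=np.array(c,dtype=object))
    print(n,c['vfov'],c['distortion'],np.linalg.inv(np.array(c['camera_from_world']))[:3].round(3).tolist())
s=sense(); print(s['eef_pos'],s['eef_rot'],R(s['eef_rot']).round(3).tolist(),s['time_s'],tip_reach if not callable(tip_reach) else tip_reach(), s['opening'])
E
```

```text
scene 50.357539592553735 [0.00115334 0.         0.         0.         0.        ] [[0.189, -0.666, 0.722, 1.389], [0.982, 0.138, -0.131, -0.154], [-0.013, 0.734, 0.68, 0.968]]
side 57.56526453307395 [-0.04753643  0.          0.          0.          0.        ] [[-0.793, 0.37, -0.485, -0.054], [-0.609, -0.508, 0.609, 0.734], [-0.021, 0.778, 0.628, 0.903]]
wrist 67.77958589599416 [0.01715478 0.         0.         0.         0.        ] [[-0.337, -0.897, -0.286, 0.154], [0.941, -0.321, -0.105, -0.661], [0.002, -0.304, 0.953, 0.373]]
[ 0.22732681 -0.63520324  0.24159324] [-1.85346970e-04 -1.70972190e-01  9.85275654e-01  6.01119436e-04] [[-0.942, -0.337, -0.001], [-0.337, 0.942, 0.001], [0.0, 0.001, -1.0]] 0.15 0.011 0.998829059929712
```

View pics/scene0.png

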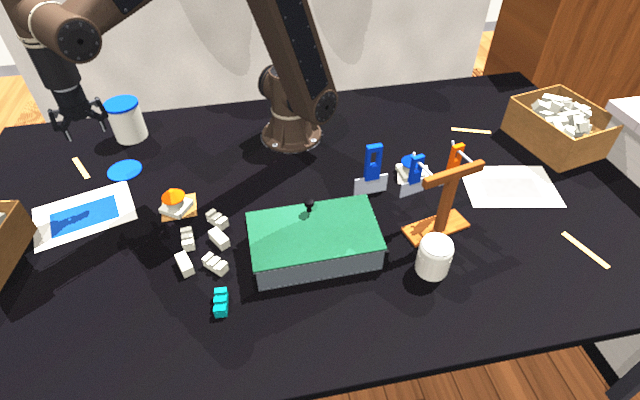

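View pics/side0.png

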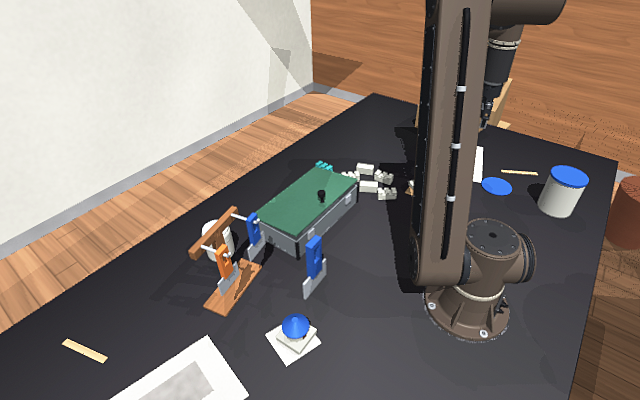

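Scene view: the orange roof (175,200) stands on brown card and the blue roof (410,165) on white, so the orange scraper is meant. It hangs at (457,155) in scene and (225,262) in side.

Could be mistaken for what I want:
- **Blocks:** white ones at (217,218), (187,239), (219,237), (185,264) and (215,263). The turquoise decoy is at (221,302), and the white box contents at (560,105) are not blocks.
- **Scrapers:** blue hung at (416,168), and a blue one standing at (373,160).

```bash
python3 - <<'E'
from h import *
def ld(n):
    z=np.load(n+'0.npz',allow_pickle=True); return z['im'],z['d'],z['c'].item()
im,d,c=ld('scene'); P=cloud(c,d); hsv=cv2.cvtColor(im,cv2.COLOR_RGB2HSV)
si,sd,sc=ld('side'); SP=cloud(sc,sd); sh=cv2.cvtColor(si,cv2.COLOR_RGB2HSV)
# blocks: white, in region, above table
m=((hsv[...,1]<50)&(hsv[...,2]>110)&(P[...,2]>0.012)&(P[...,2]<0.045)); m[:, :150]=0; m[:,245:]=0; m[:205]=0; m[300:]=0
n,l,s,ce=cv2.connectedComponentsWithStats(m.astype(np.uint8))
for i in range(1,n):
    if s[i,4]<30: continue
    Q=P[l==i]; T=Q[Q[:,2]>0.02]
    print('blk',ce[i].round(),s[i,4],'zmax',Q[:,2].max().round(3),cv2.minAreaRect((Q[:,:2]*1000).astype(np.float32)))
def rep(nm,mask,PP):
    n,l,s,ce=cv2.connectedComponentsWithStats(mask.astype(np.uint8))
    for i in range(1,n):
        if s[i,4]<25: continue
        Q=PP[l==i]; Q=Q[np.isfinite(Q[:,0])]
        if len(Q): print(nm,ce[i].round(),s[i,4],'med',np.median(Q,0).round(3),'p2',np.percentile(Q,2,axis=0).round(3),'p98',np.percentile(Q,98,axis=0).round(3))
for t,h,PP in(('sc',hsv,P),('sd',sh,SP)):
    rep(t+' green',(h[...,0]>60)&(h[...,0]<82)&(h[...,1]>80),PP)
    rep(t+' orange',(h[...,0]>8)&(h[...,0]<16)&(h[...,1]>215)&(h[...,2]>150),PP)
    rep(t+' blue',(h[...,0]>100)&(h[...,0]<118)&(h[...,1]>150)&(h[...,2]>60),PP)
a=cv2.resize(im[180:310,140:260,::-1],None,fx=3.5,fy=3.5,interpolation=cv2.INTER_CUBIC)
b=cv2.resize(si[190:320,170:340,::-1],None,fx=2.2,fy=3.5*130*0+2.2,interpolation=cv2.INTER_CUBIC)
H=max(a.shape[0],b.shape[0]); o=np.zeros((H,a.shape[1]+b.shape[1],3),np.uint8); o[:a.shape[0],:a.shape[1]]=a; o[:b.shape[0],a.shape[1]:]=b
cv2.imwrite('pics/crop0.png',o); print(o.shape)
E
```

```text
blk [173. 210.] 277 zmax 0.044 ((366.2308044433594, -429.4000549316406), (96.22980499267578, 53.90448760986328), 85.08195495605469)
blk [217. 228.] 524 zmax 0.038 ((472.0587158203125, -292.1883544921875), (155.3762969970703, 63.835723876953125), 4.822494029998779)
blk [186. 238.] 253 zmax 0.038 ((494.35186767578125, -383.824462890625), (77.48827362060547, 32.03982925415039), 5.869813442230225)
blk [184. 263.] 278 zmax 0.037 ((587.9210815429688, -389.9569091796875), (76.29865264892578, 31.073589324951172), 20.588666915893555)
blk [214. 263.] 328 zmax 0.039 ((605.5505981445312, -304.7148132324219), (74.5753173828125, 33.753692626953125), 44.61552429199219)
sc green [312. 232.] 7756 med [ 0.614 -0.028  0.096] p2 [ 0.508 -0.195  0.083] p98 [0.703 0.153 0.108]
sc orange [454. 158.] 173 med [0.522 0.4   0.211] p2 [0.513 0.391 0.184] p98 [0.529 0.425 0.253]
sc orange [167. 200.] 29 med [ 0.363 -0.438  0.062] p2 [ 0.347 -0.449  0.057] p98 [ 0.375 -0.43   0.078]
sc blue [121. 109.] 106 med [-0.07  -0.603  0.146] p2 [-0.122 -0.675  0.141] p98 [ 0.169 -0.558  0.288]
sc blue [373. 162.] 530 med 
[... 286 characters left out ...]
216.] 1473 med [ 0.311 -0.717 -0.   ] p2 [ 0.243 -0.81  -0.004] p98 [ 0.375 -0.621  0.004]
sd green [304. 200.] 3336 med [0.598 0.006 0.098] p2 [ 0.506 -0.19   0.086] p98 [0.7   0.155 0.109]
sd blue [569. 176.] 637 med [-0.12  -0.61   0.149] p2 [-0.175 -0.675  0.139] p98 [-0.063 -0.559  0.152]
sd blue [496. 186.] 437 med [ 0.099 -0.614  0.004] p2 [ 0.047 -0.672 -0.   ] p98 [ 0.154 -0.561  0.008]
sd blue [253. 229.] 306 med [0.535 0.289 0.21 ] p2 [ 0.528  0.12  -0.001] p98 [0.779 0.3   0.256]
sd blue [314. 256.] 572 med [0.381 0.218 0.14 ] p2 [0.375 0.185 0.033] p98 [0.437 0.234 0.195]
sd blue [295. 325.] 545 med [0.317 0.379 0.068] p2 [0.292 0.342 0.057] p98 [0.355 0.405 0.085]
(455, 794, 3)
```

View pics/crop0.png

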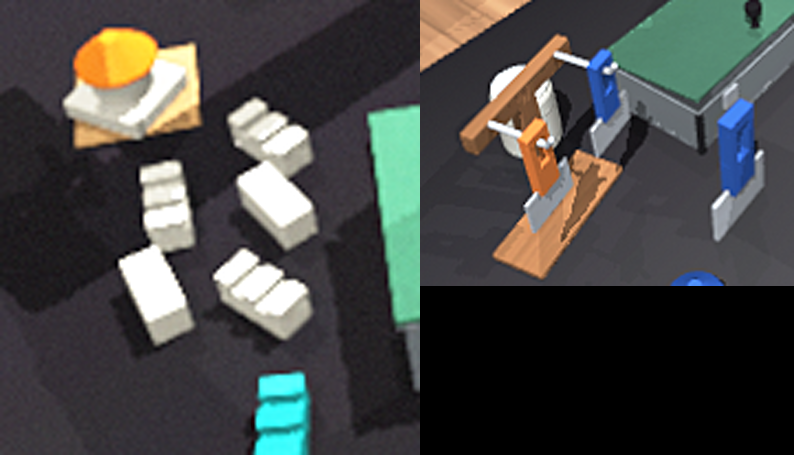

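Crop confirms it: the orange-roof tower is on the cardboard, five white blocks lie loose with turquoise apart, the orange scraper is on the left hook, the normal blue one is on the right hook, and the oversized blue one stands free. Next I measure the lid, knob, stand and scraper.

```bash
python3 - <<'E'
from h import *
def ld(n):
    z=np.load(n+'0.npz',allow_pickle=True); return z['im'],z['d'],z['c'].item()
for n in('scene','side'):
    im,d,c=ld(n); P=cloud(c,d); h=cv2.cvtColor(im,cv2.COLOR_RGB2HSV)
    g=(h[...,0]>60)&(h[...,0]<85)&(h[...,1]>80)&(P[...,2]>0.07)
    Q=P[g]; A=np.c_[Q[:,:2],np.ones(len(Q))]; co=np.linalg.lstsq(A,Q[:,2],rcond=None)[0]
    r=cv2.minAreaRect((Q[:,:2]*1000).astype(np.float32)); print(n,'lid plane',co.round(3),'rect',r, cv2.boxPoints(r).round().tolist())
    box=(P[...,0]>0.45)&(P[...,0]<0.6)&(P[...,1]>-.12)&(P[...,1]<.1)
    zl=P[...,:2]@co[:2]+co[2]
    k=box&(P[...,2]>zl+0.012)&(h[...,2]<70); K_=P[k]; print('knob',k.sum(),K_.mean(0).round(3),K_.min(0).round(3),K_.max(0).round(3), np.argwhere(k).mean(0))
    w=(h[...,0]>5)&(h[...,0]<16)&(h[...,1]>120)&(P[...,0]>.4)&(P[...,0]<.8)&(P[...,1]>.15)&(P[...,1]<.55)
    for lo,hi,t in((0.2,.26,'bar'),(0.005,.02,'base')):
        k=w&(h[...,1]<213)&(P[...,2]>lo)&(P[...,2]<hi); Q=P[k]
        if len(Q)>10: print(t,len(Q),cv2.minAreaRect((Q[:,:2]*1000).astype(np.float32)),Q[:,2].max())
    o=w&(h[...,1]>=213)&(P[...,2]>.15); Q=P[o]
    if len(Q)>10:
        print('orange',len(Q),np.percentile(Q,[2,50,98],axis=0).round(3).tolist(), cv2.minAreaRect((Q[:,:2]*1000).astype(np.float32)), np.median(h[o],0))
    s=(h[...,1]<60)&(P[...,0]>.4)&(P[...,0]<.6)&(P[...,1]>.22)&(P[...,1]<.5)&(P[...,2]>.09)
    nn,l,st,ce=cv2.connectedComponentsWithStats(s.astype(np.uint8))
    for i in range(1,nn):
        if st[i,4]>8: Q=P[l==i]; print('steel',ce[i].round(),st[i,4],Q.min(0).round(3),Q.max(0).round(3),cv2.minAreaRect((Q[:,:2]*1000).astype(np.float32)))
im,d,c=ld('scene');si,sd,sc=ld('side')
a=cv2.resize(im[130:250,390:490,::-1],None,fx=4,fy=4,interpolation=cv2.INTER_CUBIC);b=cv2.resize(si[200:320,180:280,::-1],None,fx=4,fy=4,interpolation=cv2.INTER_CUBIC)
cv2.imwrite('pics/crop1.png',np.hstack([a,b]))
E
```

```text
scene lid plane [-0.106 -0.002  0.161] rect ((606.2998657226562, -21.816375732421875), (204.097900390625, 359.4715576171875), 0.8478875160217285) [[502.0, 156.0], [507.0, -203.0], [711.0, -200.0], [706.0, 159.0]]
knob 62 [ 0.544 -0.025  0.141] [ 0.529 -0.035  0.116] [ 0.556 -0.014  0.15 ] [203.33870968 307.64516129]
bar 537 ((570.2374267578125, 352.0052490234375), (93.5223617553711, 189.54962158203125), 14.306144714355469) 0.25133255758511597
base 347 ((587.7818603515625, 356.34002685546875), (82.15731048583984, 199.86676025390625), 12.819055557250977) 0.019968829431421864
orange 180 [[0.512, 0.391, 0.183], [0.522, 0.4, 0.211], [0.529, 0.425, 0.253]] ((518.6796264648438, 408.71783447265625), (14.555185317993164, 39.64639663696289), 13.205788612365723) [ 12. 223. 205.]
steel [452. 143.] 13 [0.49  0.399 0.241] [0.5   0.407 0.254] ((495.0247497558594, 402.89874267578125), (7.2221760749816895, 10.122427940368652), 87.52965545654297)
steel [464. 156.] 51 [0.518 0.405 0.231] [0.581 0.424 0.245] ((549.9252319335938, 419.0272521972656), (62.148250579833984, 19.21257972717285), 9.948345184326
[... 1491 characters left out ...]
3.366713047027588, 23.61702537536621), 14.746269226074219)
steel [256. 247.] 222 [0.527 0.242 0.116] [0.549 0.323 0.171] ((536.5938720703125, 281.7672424316406), (11.919448852539062, 82.67724609375), 9.779858589172363)
steel [208. 248.] 56 [0.516 0.411 0.221] [0.577 0.427 0.259] ((546.86279296875, 419.1003112792969), (15.67386531829834, 60.86383819580078), 89.91845703125)
steel [226. 254.] 30 [0.486 0.366 0.142] [0.588 0.412 0.255] ((539.0093994140625, 389.9499816894531), (15.113248825073242, 109.79930114746094), 67.29801940917969)
steel [228. 280.] 283 [0.503 0.369 0.119] [0.524 0.45  0.172] ((513.8572387695312, 409.5744934082031), (6.632730484008789, 82.30123138427734), 11.167984962463379)
```

View pics/crop1.png

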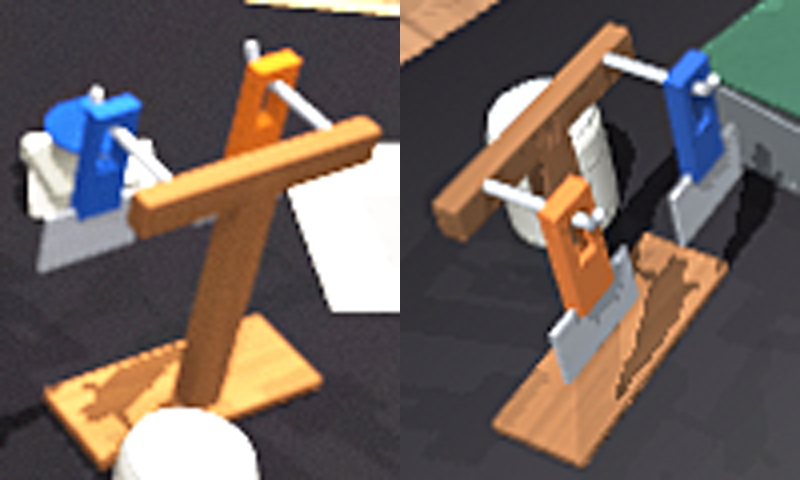

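Crop: the orange scraper hangs on the left hook with its handle top near (275,60) in the left half. The stand is yawed about 12.8°, the lid is ajar about 0.106 rad, and the knob is at (0.540,-0.022,0.141), as it must be from the hinge geometry.

Call:
play_rows([
  {"delta_pos": [0, 0, 0], "twist": 8, "grip": 1},
  {"delta_pos": [0, 0, 0], "twist": 8, "grip": 1},
  {"delta_pos": [0, 0, 0], "twist": 3.7, "grip": 1},
  {"delta_pos": [-0.02, 0.038, 0], "twist": 0, "grip": 1},
  {"delta_pos": [-0.02, 0.038, 0], "twist": 0, "grip": 1},
  {"delta_pos": [-0.02, 0.038, 0], "twist": 0, "grip": 1},
  {"delta_pos": [-0.02, 0.038, 0], "twist": 0, "grip": 1},
  {"delta_pos": [-0.02, 0.038, 0], "twist": 0, "grip": 1},
  {"delta_pos": [-0.02, 0.038, 0], "twist": 0, "grip": 1},
  {"delta_pos": [-0.02, 0.038, 0], "twist": 0, "grip": 1},
  {"delta_pos": [-0.02, 0.038, 0], "twist": 0, "grip": 1},
  {"delta_pos": [-0.02, 0.038, 0], "twist": 0, "grip": 1},
], newtons=40)

```text
time_s: 1.35
eef_pos: [0.4079, -0.2918, 0.2423]
eef_rot: [0.0, 0.0, 1.0, 0.0]
force: [0.7, -0.6, 1.0]
opening: 1.0
grasp_force: 0.0
```

Call:
play_rows([
  {"delta_pos": [-0.02, 0.038, 0], "twist": 0, "grip": 1},
  {"delta_pos": [-0.02, 0.038, 0], "twist": 0, "grip": 1},
  {"delta_pos": [-0.02, 0.038, 0], "twist": 0, "grip": 1},
  {"delta_pos": [-0.02, 0.038, 0], "twist": 0, "grip": 1},
  {"delta_pos": [-0.02, 0.038, 0], "twist": 0, "grip": 1},
  {"delta_pos": [-0.02, 0.038, 0], "twist": 0, "grip": 1},
  {"delta_pos": [0, 0, 0], "twist": 0, "grip": 1},
  {"delta_pos": [0, 0, 0], "twist": 0, "grip": 1},
])

```text
time_s: 2.15
eef_pos: [0.5275, -0.0645, 0.2418]
eef_rot: [-0.001, -0.001, 1.0, -0.0]
force: [-0.6, -1.5, -0.9]
opening: 0.998
grasp_force: 0.0
```

Call:
play_rows([
  {"delta_pos": [-0.0125, 0.0425, 0], "twist": 0, "grip": 0.7},
  {"delta_pos": [0, 0, 0.036], "twist": 0, "grip": 0.7},
  {"delta_pos": [0, 0, 0.036], "twist": 0, "grip": 0.7},
  {"delta_pos": [0, 0, 0.036], "twist": 0, "grip": 0.7},
  {"delta_pos": [0, 0, 0], "twist": 0, "grip": 0.7},
  {"delta_pos": [0, 0, 0], "twist": 0, "grip": 0},
  {"delta_pos": [0, 0, 0], "twist": 0, "grip": 0},
  {"delta_pos": [0, 0, 0], "twist": 0, "grip": 0},
  {"delta_pos": [0, 0, 0], "twist": 0, "grip": 0},
  {"delta_pos": [0, 0, 0], "twist": 0, "grip": 0},
  {"delta_pos": [0, 0, 0], "twist": 0, "grip": 0},
  {"delta_pos": [0, 0, 0], "twist": 0, "grip": 0},
], newtons=40)

```text
time_s: 3.35
eef_pos: [0.5405, -0.023, 0.1347]
eef_rot: [0.001, -0.0, 1.0, -0.0]
force: [2.5, -2.0, 0.3]
opening: 0.304
grasp_force: 39.2
```

```bash
python3 -c "
import numpy as np
a=np.radians(19.7+np.arange(0,103,4)); x=.705-.1748*np.cos(a); z=.084+.1748*np.sin(a)
for i,(p,q) in enumerate(zip(-np.diff(x),-np.diff(z))): print(i,round(p,4),round(q,4))
print(x[-1],z[-1])"
```

```text
0 -0.0045 -0.0113
1 -0.0053 -0.011
2 -0.006 -0.0106
3 -0.0068 -0.0102
4 -0.0075 -0.0097
5 -0.0081 -0.0091
6 -0.0087 -0.0085
7 -0.0093 -0.0079
8 -0.0098 -0.0072
9 -0.0103 -0.0065
10 -0.0107 -0.0058
11 -0.0111 -0.005
12 -0.0114 -0.0042
13 -0.0117 -0.0034
14 -0.0119 -0.0026
15 -0.0121 -0.0018
16 -0.0122 -0.0009
17 -0.0122 -0.0001
18 -0.0122 0.0008
19 -0.0121 0.0016
20 -0.0119 0.0025
21 -0.0117 0.0033
22 -0.0115 0.0041
23 -0.0112 0.0049
24 -0.0108 0.0057
0.7916061752419848 0.23583678872379582
```

Call:
play_rows([
  {"delta_pos": [-0.0045, 0, -0.0113], "twist": 0, "grip": 0},
  {"delta_pos": [-0.0053, 0, -0.011], "twist": 0, "grip": 0},
  {"delta_pos": [-0.006, 0, -0.0106], "twist": 0, "grip": 0},
  {"delta_pos": [-0.0068, 0, -0.0102], "twist": 0, "grip": 0},
  {"delta_pos": [-0.0075, 0, -0.0097], "twist": 0, "grip": 0},
  {"delta_pos": [-0.0081, 0, -0.0091], "twist": 0, "grip": 0},
  {"delta_pos": [-0.0087, 0, -0.0085], "twist": 0, "grip": 0},
  {"delta_pos": [-0.0093, 0, -0.0079], "twist": 0, "grip": 0},
  {"delta_pos": [-0.0098, 0, -0.0072], "twist": 0, "grip": 0},
  {"delta_pos": [-0.0103, 0, -0.0065], "twist": 0, "grip": 0},
  {"delta_pos": [-0.0107, 0, -0.0058], "twist": 0, "grip": 0},
  {"delta_pos": [-0.0111, 0, -0.005], "twist": 0, "grip": 0},
])

```text
time_s: 4.55
eef_pos: [0.6379, -0.0216, 0.2379]
eef_rot: [-0.001, -0.0, 1.0, 0.001]
force: [-4.9, 8.2, -1.7]
opening: 0.306
grasp_force: 40.7
```

Call:
play_rows([
  {"delta_pos": [-0.0114, 0, -0.0042], "twist": 0, "grip": 0},
  {"delta_pos": [-0.0117, 0, -0.0034], "twist": 0, "grip": 0},
  {"delta_pos": [-0.0119, 0, -0.0026], "twist": 0, "grip": 0},
  {"delta_pos": [-0.0121, 0, -0.0018], "twist": 0, "grip": 0},
  {"delta_pos": [-0.0122, 0, -0.0009], "twist": 0, "grip": 0},
  {"delta_pos": [-0.0122, 0, 0], "twist": 0, "grip": 0},
  {"delta_pos": [-0.0122, 0, 0.0008], "twist": 0, "grip": 0},
  {"delta_pos": [-0.0121, 0, 0.0016], "twist": 0, "grip": 0},
])

```text
time_s: 5.35
eef_pos: [0.735, -0.02, 0.2495]
eef_rot: [0.001, -0.001, 1.0, 0.002]
force: [-3.9, 13.0, 3.2]
opening: 0.31
grasp_force: 41.4
```

```bash
python3 - <<'E'
from h import *
im,d,c=shot('scene','scene1.png'); P=cloud(c,d);h=cv2.cvtColor(im,cv2.COLOR_RGB2HSV)
g=(h[...,0]>60)&(h[...,0]<82)&(h[...,1]>80)&(P[...,0]>.4)&(P[...,1]>-.3)&(P[...,1]<.3)
Q=P[g]; print(len(Q),np.percentile(Q,[2,50,98],axis=0).round(3)); print(sense()['force'])
E
```

```text
7731 [[ 0.69  -0.194  0.086]
 [ 0.703 -0.042  0.18 ]
 [ 0.714  0.153  0.278]]
[ 1.71888701 12.86130182  5.18048248]
```

View pics/scene1.png

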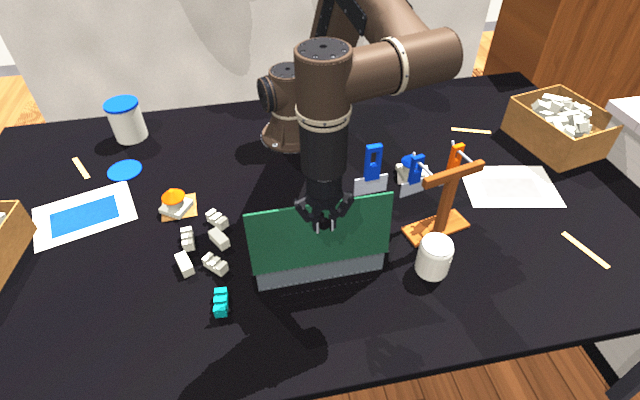

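The view shows the lid upright (318,235) and held by the knob. I'll follow the arc to the stop.

Call:
play_rows([
  {"delta_pos": [-0.0119, 0.0005, 0.0025], "twist": 0, "grip": 0},
  {"delta_pos": [-0.0117, 0.0005, 0.0033], "twist": 0, "grip": 0},
  {"delta_pos": [-0.0115, 0.0005, 0.0041], "twist": 0, "grip": 0},
  {"delta_pos": [-0.0112, 0.0005, 0.0049], "twist": 0, "grip": 0},
  {"delta_pos": [-0.0108, 0, 0.0057], "twist": 0, "grip": 0},
  {"delta_pos": [-0.0104, 0, 0.0064], "twist": 0, "grip": 0},
])

```text
time_s: 6.0
eef_pos: [0.8033, -0.0188, 0.2233]
eef_rot: [0.002, -0.001, 1.0, 0.001]
force: [-1.1, 9.5, 4.6]
opening: 0.307
grasp_force: 42.1
```

```bash
cat > lid.py <<'E'
from h import *
im,d,c=shot('scene','lid.png'); P=cloud(c,d);h=cv2.cvtColor(im,cv2.COLOR_RGB2HSV)
g=(h[...,0]>60)&(h[...,0]<82)&(h[...,1]>80)&(P[...,0]>.4)&(P[...,1]>-.3)&(P[...,1]<.3)&(P[...,2]>.09)
Q=P[g]; k=np.polyfit(Q[:,2],Q[:,0],1); print(len(Q),np.percentile(Q,[2,50,98],axis=0).round(3).tolist(),'lid angle',np.pi/2+np.arctan(k[0])); print(sense()['force'])
E
python3 lid.py
```

```text
3391 [[0.717, -0.194, 0.094], [0.75, -0.072, 0.191], [0.777, 0.153, 0.268]] lid angle 1.8968269646549971
[3.45878957 8.50235778 3.24979676]
```

Call:
play_rows([
  {"delta_pos": [-0.005, 0, 0.003], "twist": 0, "grip": 0},
  {"delta_pos": [0, 0, 0], "twist": 0, "grip": 0},
  {"delta_pos": [0, 0, 0], "twist": 0, "grip": 0},
])

```text
time_s: 6.35
eef_pos: [0.8046, -0.0188, 0.2222]
eef_rot: [-0.001, -0.001, 1.0, 0.001]
force: [-17.1, 11.5, 16.4]
opening: 0.304
grasp_force: 43.1
```

Call:
play_rows([
  {"delta_pos": [0, 0, 0], "twist": 0, "grip": 1},
  {"delta_pos": [0, 0, 0], "twist": 0, "grip": 1},
  {"delta_pos": [0, 0, 0], "twist": 0, "grip": 1},
  {"delta_pos": [0, 0, 0], "twist": 0, "grip": 1},
  {"delta_pos": [0, 0, -0.03], "twist": 0, "grip": 1},
  {"delta_pos": [0, 0, -0.03], "twist": 0, "grip": 1},
  {"delta_pos": [0, 0, -0.03], "twist": 0, "grip": 1},
  {"delta_pos": [0, 0, -0.03], "twist": 0, "grip": 1},
])

```text
time_s: 7.15
eef_pos: [0.8064, -0.0215, 0.3388]
eef_rot: [-0.0, 0.0, 1.0, -0.0]
force: [1.2, -0.1, -0.1]
opening: 0.998
grasp_force: 0.0
```

Call:
play_rows([
  {"delta_pos": [0.04, 0, 0], "twist": 0, "grip": 1},
  {"delta_pos": [0.04, 0, 0], "twist": 0, "grip": 1},
  {"delta_pos": [0.04, 0, 0], "twist": 0, "grip": 1},
  {"delta_pos": [0.04, -0.03, 0], "twist": 0, "grip": 1},
  {"delta_pos": [0.04, -0.04, 0], "twist": 0, "grip": 1},
  {"delta_pos": [0.04, -0.04, 0], "twist": 0, "grip": 1},
  {"delta_pos": [0.04, -0.04, 0], "twist": 0, "grip": 1},
  {"delta_pos": [0.02, -0.04, 0], "twist": 0, "grip": 1},
  {"delta_pos": [0, -0.04, 0], "twist": 0, "grip": 1},
  {"delta_pos": [0, -0.04, 0], "twist": 0, "grip": 1},
  {"delta_pos": [0, -0.04, 0], "twist": 0, "grip": 1},
  {"delta_pos": [0, 0, 0], "twist": 0, "grip": 1},
])

```text
time_s: 8.35
eef_pos: [0.5196, -0.3212, 0.3368]
eef_rot: [-0.001, 0.002, 1.0, -0.0]
force: [0.2, 0.1, -0.8]
opening: 1.005
grasp_force: 0.0
```

```bash
python3 lid.py; python3 - <<'E'
from h import *
print(sense()['eef_pos'])
im,d,c=shot('wrist','w1.png')
E
```

```text
4316 [[0.718, -0.192, 0.094], [0.754, -0.033, 0.2], [0.777, 0.151, 0.268]] lid angle 1.892243329596798
[-1.29315174  0.34637352 -0.58956789]
[ 0.51973703 -0.31953726  0.33691575]
```

View pics/w1.png

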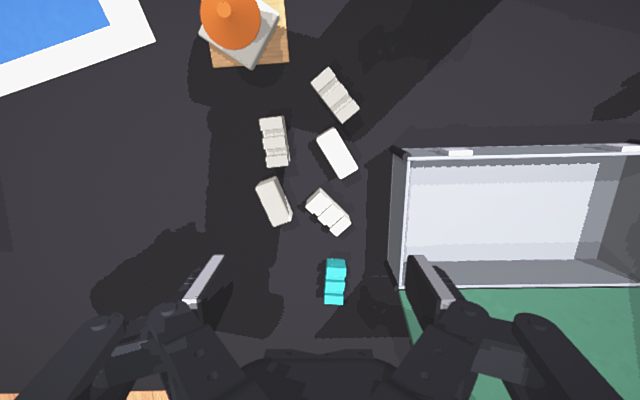

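The wrist view shows all five white blocks, at (335,95), (275,142), (337,153), (273,202) and (328,212). Turquoise is at (335,282), the tower at (235,30), and the open case is on the right.

```bash
cat > blk.py <<'E'
from h import *
import sys
s=sense(); r=R(s['eef_rot']); im,d,c=shot('wrist'); P=cloud(c,d);h=cv2.cvtColor(im,cv2.COLOR_RGB2HSV)
m=(h[...,1]<60)&(h[...,2]>70)&(P[...,2]>.015)&(P[...,2]<.06)&(P[...,1]<-.235)&(P[...,0]>.405)&(P[...,0]<.8)&(P[...,1]>-.6)
n,l,st,ce=cv2.connectedComponentsWithStats(m.astype(np.uint8),connectivity=4)
yaw=np.degrees(np.arctan2(r[1,1],r[0,1]))  # world angle of the closing line
print('tcp',s['eef_pos'].round(4),'close-line',yaw.round(1),'t',s['time_s'])
for i in range(1,n):
    if st[i,4]<60: continue
    Q=P[l==i]; (x,y),(a,b),t=cv2.minAreaRect((Q[:,:2]*1000).astype(np.float32))
    sh=t if a<b else t+90    # world angle of the short side
    rel=(sh-yaw+90)%180-90   # world turn to align closing line with the short side
    print(ce[i].round(),st[i,4],'xy',round(x/1e3,4),round(y/1e3,4),'size',round(min(a,b)),round(max(a,b)),'z',Q[:,2].max().round(3),'short',round(sh%180,1),'twist',round(-rel,1))
E
python3 blk.py
```

```text
tcp [ 0.5199 -0.3183  0.3371] close-line 89.9 t 8.45
[334.  96.] 1146 xy 0.4292 -0.2949 size 32 69 z 0.036 short 129.5 twist -39.6
[274. 141.] 1154 xy 0.4931 -0.3827 size 32 71 z 0.036 short 96.2 twist -6.4
[336. 153.] 1050 xy 0.511 -0.291 size 32 70 z 0.037 short 121.5 twist -31.6
[273. 202.] 1014 xy 0.5874 -0.3884 size 32 70 z 0.036 short 110.9 twist -21.0
[327. 213.] 967 xy 0.6049 -0.3035 size 32 70 z 0.036 short 134.7 twist -44.8
```

Call:
play_rows([
  {"delta_pos": [-0.0283, 0.005, 0.04], "twist": 0, "grip": 0.65},
  {"delta_pos": [-0.0283, 0.005, 0.04], "twist": 0, "grip": 0.65},
  {"delta_pos": [-0.0283, 0.005, 0.04], "twist": 0, "grip": 0.65},
  {"delta_pos": [0, 0, 0.022], "twist": -7.5, "grip": 0.65},
  {"delta_pos": [0, 0, 0.022], "twist": -7.5, "grip": 0.65},
  {"delta_pos": [0, 0, 0.022], "twist": -7.5, "grip": 0.65},
  {"delta_pos": [0, 0, 0.022], "twist": -7.5, "grip": 0.65},
  {"delta_pos": [0, 0, 0.022], "twist": -7.5, "grip": 0.65},
  {"delta_pos": [0, 0, 0.022], "twist": -7.3, "grip": 0.65},
  {"delta_pos": [0, 0, 0], "twist": 0, "grip": 0.65},
])

```text
time_s: 9.5
eef_pos: [0.6036, -0.3002, 0.0828]
eef_rot: [-0.002, -0.382, 0.924, 0.002]
force: [-0.0, 0.2, -0.7]
opening: 0.648
grasp_force: 0.0
```

```bash
python3 blk.py
```

```text
tcp [ 0.6036 -0.3002  0.0828] close-line 135.0 t 9.5
[332.  24.] 3545 xy 0.5062 -0.3818 size 32 44 z 0.037 short 96.2 twist 38.7
[538.  45.] 6774 xy 0.4383 -0.2886 size 34 48 z 0.037 short 129.7 twist 5.3
[233. 106.] 7311 xy 0.5871 -0.3891 size 33 70 z 0.036 short 111.1 twist 23.9
[435. 130.] 7204 xy 0.5105 -0.2917 size 33 70 z 0.037 short 121.8 twist 13.2
[313. 219.] 5000 xy 0.6045 -0.304 size 32 70 z 0.036 short 134.1 twist 0.8
```

Call:
play_rows([
  {"delta_pos": [0.002, -0.0034, 0.032], "twist": 0, "grip": 0.65},
  {"delta_pos": [0, 0, 0.032], "twist": 0, "grip": 0.65},
  {"delta_pos": [0, 0, 0], "twist": 0, "grip": 0.65},
  {"delta_pos": [0, 0, 0], "twist": 0, "grip": 0},
  {"delta_pos": [0, 0, 0], "twist": 0, "grip": 0},
  {"delta_pos": [0, 0, 0], "twist": 0, "grip": 0},
  {"delta_pos": [0, 0, 0], "twist": 0, "grip": 0},
  {"delta_pos": [0, 0, 0], "twist": 0, "grip": 0},
  {"delta_pos": [0, 0, -0.04], "twist": 0, "grip": 0},
  {"delta_pos": [0, 0, -0.04], "twist": 0, "grip": 0},
  {"delta_pos": [0, 0, -0.04], "twist": 0, "grip": 0},
  {"delta_pos": [0, 0, -0.04], "twist": 0, "grip": 0},
], newtons=50)

```text
time_s: 10.75
eef_pos: [0.6061, -0.3059, 0.1845]
eef_rot: [0.001, -0.381, 0.925, -0.0]
force: [0.5, -0.3, -1.2]
opening: 0.361
grasp_force: 50.0
```

Call:
play_rows([
  {"delta_pos": [0, 0, 0], "twist": 7.5, "grip": 0},
  {"delta_pos": [0, 0, 0], "twist": 7.5, "grip": 0},
  {"delta_pos": [0, 0, 0], "twist": 7.5, "grip": 0},
  {"delta_pos": [0, 0, 0], "twist": 7.5, "grip": 0},
  {"delta_pos": [0, 0, 0], "twist": 7.5, "grip": 0},
  {"delta_pos": [0, 0, 0], "twist": 7.5, "grip": 0},
  {"delta_pos": [0.01, 0.04, 0], "twist": 0, "grip": 0},
  {"delta_pos": [0.01, 0.04, 0], "twist": 0, "grip": 0},
  {"delta_pos": [0.01, 0.04, 0], "twist": 0, "grip": 0},
  {"delta_pos": [0.01, 0.044, 0], "twist": 0, "grip": 0},
  {"delta_pos": [0, 0, 0], "twist": 0, "grip": 0},
])

```text
time_s: 11.85
eef_pos: [0.566, -0.1378, 0.1832]
eef_rot: [0.001, 0.0, 1.0, 0.001]
force: [1.4, -0.4, 1.1]
opening: 0.363
grasp_force: 50.1
```

Call:
play_rows([
  {"delta_pos": [0, 0, 0.04], "twist": 0, "grip": 0},
  {"delta_pos": [0, 0, 0.04], "twist": 0, "grip": 0},
  {"delta_pos": [0, 0, 0.04], "twist": 0, "grip": 0},
  {"delta_pos": [0, 0, 0.03], "twist": 0, "grip": 0},
  {"delta_pos": [0, 0, 0], "twist": 0, "grip": 0},
  {"delta_pos": [0, 0, 0], "twist": 0, "grip": 0.48},
  {"delta_pos": [0, 0, 0], "twist": 0, "grip": 0.48},
  {"delta_pos": [0, 0, 0], "twist": 0, "grip": 0.48},
  {"delta_pos": [0, 0, -0.04], "twist": 0, "grip": 0.48},
  {"delta_pos": [0, 0, -0.04], "twist": 0, "grip": 0.48},
  {"delta_pos": [0, 0, -0.04], "twist": 0, "grip": 0.48},
  {"delta_pos": [0, 0, -0.04], "twist": 0, "grip": 0.65},
])

```text
time_s: 13.05
eef_pos: [0.5666, -0.1418, 0.1944]
eef_rot: [0.001, 0.002, 1.0, 0.0]
force: [2.1, -0.7, -0.4]
opening: 0.632
grasp_force: 0.0
```

Call:
play_rows([
  {"delta_pos": [0.014, -0.0385, 0], "twist": 0, "grip": 0.65},
  {"delta_pos": [0.014, -0.0385, 0], "twist": 0, "grip": 0.65},
  {"delta_pos": [0.014, -0.0385, 0], "twist": 0, "grip": 0.65},
  {"delta_pos": [0.014, -0.0385, 0], "twist": 0, "grip": 0.65},
  {"delta_pos": [0, 0, 0.02], "twist": -8, "grip": 0.65},
  {"delta_pos": [0, 0, 0.02], "twist": -8, "grip": 0.65},
  {"delta_pos": [0, 0, 0.02], "twist": -8, "grip": 0.65},
  {"delta_pos": [0, 0, 0.02], "twist": -7.7, "grip": 0.65},
  {"delta_pos": [0, 0, 0], "twist": 0, "grip": 0.65},
])

```text
time_s: 13.95
eef_pos: [0.5086, -0.2952, 0.1099]
eef_rot: [-0.001, -0.272, 0.962, 0.001]
force: [0.3, -0.4, -0.9]
opening: 0.648
grasp_force: 0.0
```

```bash
python3 blk.py
```

```text
tcp [ 0.5086 -0.2952  0.1099] close-line 121.6 t 13.95
[375. 121.] 4807 xy 0.4296 -0.2953 size 32 70 z 0.036 short 129.3 twist -7.8
[223. 130.] 5319 xy 0.493 -0.383 size 33 71 z 0.036 short 96.4 twist 25.1
[321. 213.] 3858 xy 0.5101 -0.2913 size 32 70 z 0.037 short 121.6 twist 0.0
[163. 230.] 4440 xy 0.5865 -0.3885 size 32 71 z 0.036 short 111.4 twist 10.2
```

Call:
play_rows([
  {"delta_pos": [-0.0033, 0.0025, 0.032], "twist": 0, "grip": 0.65},
  {"delta_pos": [0, 0, 0.03], "twist": 0, "grip": 0.65},
  {"delta_pos": [0, 0, 0.03], "twist": 0, "grip": 0.65},
  {"delta_pos": [0, 0, 0], "twist": 0, "grip": 0.65},
  {"delta_pos": [0, 0, 0], "twist": 0, "grip": 0},
  {"delta_pos": [0, 0, 0], "twist": 0, "grip": 0},
  {"delta_pos": [0, 0, 0], "twist": 0, "grip": 0},
  {"delta_pos": [0, 0, 0], "twist": 0, "grip": 0},
  {"delta_pos": [0, 0, -0.04], "twist": 0, "grip": 0},
  {"delta_pos": [0, 0, -0.04], "twist": 0, "grip": 0},
  {"delta_pos": [0, 0, -0.04], "twist": 0, "grip": 0},
  {"delta_pos": [0, 0, -0.04], "twist": 0, "grip": 0},
])

```text
time_s: 15.2
eef_pos: [0.5116, -0.2917, 0.1826]
eef_rot: [0.001, -0.271, 0.963, -0.0]
force: [1.1, -1.2, -0.9]
opening: 0.368
grasp_force: 50.0
```

Call:
play_rows([
  {"delta_pos": [0, 0, 0], "twist": 8, "grip": 0},
  {"delta_pos": [0, 0, 0], "twist": 8, "grip": 0},
  {"delta_pos": [0, 0, 0], "twist": 8, "grip": 0},
  {"delta_pos": [0, 0, 0], "twist": 7.7, "grip": 0},
  {"delta_pos": [-0.0265, 0.03, 0], "twist": 0, "grip": 0},
  {"delta_pos": [-0.0265, 0.03, 0], "twist": 0, "grip": 0},
  {"delta_pos": [-0.0265, 0.03, 0], "twist": 0, "grip": 0},
  {"delta_pos": [-0.0265, 0.03, 0], "twist": 0, "grip": 0},
  {"delta_pos": [-0.0265, 0.03, 0], "twist": 0, "grip": 0},
  {"delta_pos": [0, 0, 0], "twist": 0, "grip": 0},
  {"delta_pos": [0, 0, 0], "twist": 0, "grip": 0},
])

```text
time_s: 16.3
eef_pos: [0.645, -0.1412, 0.1801]
eef_rot: [0.0, 0.001, 1.0, 0.0]
force: [-0.7, -0.5, -0.7]
opening: 0.363
grasp_force: 50.1
```

Call:
play_rows([
  {"delta_pos": [0, 0, 0.04], "twist": 0, "grip": 0},
  {"delta_pos": [0, 0, 0.04], "twist": 0, "grip": 0},
  {"delta_pos": [0, 0, 0.04], "twist": 0, "grip": 0},
  {"delta_pos": [0, 0, 0.027], "twist": 0, "grip": 0},
  {"delta_pos": [0, 0, 0], "twist": 0, "grip": 0},
  {"delta_pos": [0, 0, 0], "twist": 0, "grip": 0.48},
  {"delta_pos": [0, 0, 0], "twist": 0, "grip": 0.48},
  {"delta_pos": [0, 0, 0], "twist": 0, "grip": 0.48},
  {"delta_pos": [0, 0, -0.04], "twist": 0, "grip": 0.48},
  {"delta_pos": [0, 0, -0.04], "twist": 0, "grip": 0.48},
  {"delta_pos": [0, 0, -0.04], "twist": 0, "grip": 0.48},
  {"delta_pos": [0, 0, -0.04], "twist": 0, "grip": 0.65},
])

```text
time_s: 17.5
eef_pos: [0.6447, -0.1428, 0.1963]
eef_rot: [0.001, 0.002, 1.0, -0.0]
force: [1.3, 0.3, 0.4]
opening: 0.637
grasp_force: 0.0
```

Call:
play_rows([
  {"delta_pos": [0.036, -0.0257, 0], "twist": 0, "grip": 0.65},
  {"delta_pos": [0.036, -0.0257, 0], "twist": 0, "grip": 0.65},
  {"delta_pos": [0.036, -0.0257, 0], "twist": 0, "grip": 0.65},
  {"delta_pos": [0.036, -0.0257, 0], "twist": 0, "grip": 0.65},
  {"delta_pos": [0.036, -0.0257, 0], "twist": 0, "grip": 0.65},
  {"delta_pos": [0.036, -0.0257, 0], "twist": 0, "grip": 0.65},
  {"delta_pos": [0, 0, 0.02], "twist": -8, "grip": 0.65},
  {"delta_pos": [0, 0, 0.02], "twist": -8, "grip": 0.65},
  {"delta_pos": [0, 0, 0.02], "twist": -8, "grip": 0.65},
  {"delta_pos": [0, 0, 0.02], "twist": -8, "grip": 0.65},
  {"delta_pos": [0, 0, 0], "twist": -7.4, "grip": 0.65},
  {"delta_pos": [0, 0, 0], "twist": 0, "grip": 0.65},
])

```text
time_s: 18.7
eef_pos: [0.4282, -0.2961, 0.1135]
eef_rot: [0.0, -0.336, 0.942, -0.0]
force: [1.0, -0.1, 0.4]
opening: 0.649
grasp_force: 0.0
```

```bash
python3 blk.py
```

```text
tcp [ 0.4282 -0.2961  0.1135] close-line 129.3 t 18.7
[178. 201.] 4428 xy 0.4925 -0.383 size 33 71 z 0.036 short 96.3 twist 33.0
[316. 214.] 3379 xy 0.4294 -0.2952 size 32 70 z 0.036 short 129.5 twist -0.2
[113. 278.] 4086 xy 0.5862 -0.3889 size 33 71 z 0.036 short 110.2 twist 19.1
```

Call:
play_rows([
  {"delta_pos": [-0.0014, 0, 0.032], "twist": 0, "grip": 0.65},
  {"delta_pos": [0, 0, 0.032], "twist": 0, "grip": 0.65},
  {"delta_pos": [0, 0, 0.032], "twist": 0, "grip": 0.65},
  {"delta_pos": [0, 0, 0], "twist": 0, "grip": 0.65},
  {"delta_pos": [0, 0, 0], "twist": 0, "grip": 0},
  {"delta_pos": [0, 0, 0], "twist": 0, "grip": 0},
  {"delta_pos": [0, 0, 0], "twist": 0, "grip": 0},
  {"delta_pos": [0, 0, 0], "twist": 0, "grip": 0},
  {"delta_pos": [0, 0, -0.04], "twist": 0, "grip": 0},
  {"delta_pos": [0, 0, -0.04], "twist": 0, "grip": 0},
  {"delta_pos": [0, 0, -0.04], "twist": 0, "grip": 0},
  {"delta_pos": [0, 0, -0.04], "twist": 0, "grip": 0},
])

```text
time_s: 19.95
eef_pos: [0.4291, -0.2946, 0.1794]
eef_rot: [0.001, -0.335, 0.942, -0.0]
force: [0.6, -0.1, -2.0]
opening: 0.364
grasp_force: 50.2
```

Call:
play_rows([
  {"delta_pos": [0, 0, 0], "twist": 8, "grip": 0},
  {"delta_pos": [0, 0, 0], "twist": 8, "grip": 0},
  {"delta_pos": [0, 0, 0], "twist": 8, "grip": 0},
  {"delta_pos": [0, 0, 0], "twist": 8, "grip": 0},
  {"delta_pos": [0, 0, 0], "twist": 7.3, "grip": 0},
  {"delta_pos": [-0.0226, 0.035, 0], "twist": 0, "grip": 0},
  {"delta_pos": [-0.0226, 0.035, 0], "twist": 0, "grip": 0},
  {"delta_pos": [-0.0226, 0.035, 0], "twist": 0, "grip": 0},
  {"delta_pos": [-0.0226, 0.035, 0], "twist": 0, "grip": 0},
  {"delta_pos": [-0.0226, 0.035, 0], "twist": 0, "grip": 0},
  {"delta_pos": [-0.0226, 0.035, 0], "twist": 0, "grip": 0},
  {"delta_pos": [0, 0, 0], "twist": 0, "grip": 0},
])

```text
time_s: 21.15
eef_pos: [0.5679, -0.0814, 0.1776]
eef_rot: [0.001, -0.001, 1.0, 0.0]
force: [0.3, -0.5, -1.3]
opening: 0.364
grasp_force: 50.3
```

Call:
play_rows([
  {"delta_pos": [0, -0.002, 0.04], "twist": 0, "grip": 0},
  {"delta_pos": [0, 0, 0.04], "twist": 0, "grip": 0},
  {"delta_pos": [0, 0, 0.04], "twist": 0, "grip": 0},
  {"delta_pos": [0, 0, 0.024], "twist": 0, "grip": 0},
  {"delta_pos": [0, 0, 0], "twist": 0, "grip": 0},
  {"delta_pos": [0, 0, 0], "twist": 0, "grip": 0.48},
  {"delta_pos": [0, 0, 0], "twist": 0, "grip": 0.48},
  {"delta_pos": [0, 0, 0], "twist": 0, "grip": 0.48},
  {"delta_pos": [0, 0, -0.04], "twist": 0, "grip": 0.48},
  {"delta_pos": [0, 0, -0.04], "twist": 0, "grip": 0.48},
  {"delta_pos": [0, 0, -0.04], "twist": 0, "grip": 0.48},
  {"delta_pos": [0, 0, -0.04], "twist": 0, "grip": 0.65},
])

```text
time_s: 22.35
eef_pos: [0.5653, -0.087, 0.196]
eef_rot: [0.001, 0.001, 1.0, 0.0]
force: [0.4, 0.3, 0.1]
opening: 0.632
grasp_force: 0.0
```

Call:
play_rows([
  {"delta_pos": [-0.0023, -0.0382, 0], "twist": 0, "grip": 0.65},
  {"delta_pos": [-0.0023, -0.0382, 0], "twist": 0, "grip": 0.65},
  {"delta_pos": [-0.0023, -0.0382, 0], "twist": 0, "grip": 0.65},
  {"delta_pos": [-0.0023, -0.0382, 0], "twist": 0, "grip": 0.65},
  {"delta_pos": [-0.0023, -0.0382, 0], "twist": 0, "grip": 0.65},
  {"delta_pos": [-0.0023, -0.0382, 0], "twist": 0, "grip": 0.65},
  {"delta_pos": [-0.0023, -0.0382, 0], "twist": 0, "grip": 0.65},
  {"delta_pos": [-0.0023, -0.0382, 0], "twist": 0, "grip": 0.65},
  {"delta_pos": [0, 0, 0.03], "twist": -8, "grip": 0.65},
  {"delta_pos": [0, 0, 0.03], "twist": -8, "grip": 0.65},
  {"delta_pos": [0, 0, 0.02], "twist": -4.6, "grip": 0.65},
  {"delta_pos": [0, 0, 0], "twist": 0, "grip": 0.65},
])

```text
time_s: 23.55
eef_pos: [0.5815, -0.392, 0.1106]
eef_rot: [-0.002, -0.178, 0.984, 0.001]
force: [-1.0, 0.6, -0.5]
opening: 0.654
grasp_force: 0.0
```

```bash
python3 blk.py
```

```text
tcp [ 0.5815 -0.392   0.1106] close-line 110.5 t 23.55
[375.  97.] 5456 xy 0.4932 -0.3832 size 32 70 z 0.037 short 96.2 twist 14.3
[318. 216.] 3793 xy 0.5868 -0.389 size 32 70 z 0.036 short 110.9 twist -0.4
```

Call:
play_rows([
  {"delta_pos": [-0.0061, 0.001, 0.031], "twist": 0, "grip": 0.65},
  {"delta_pos": [0, 0, 0.031], "twist": 0, "grip": 0.65},
  {"delta_pos": [0, 0, 0.031], "twist": 0, "grip": 0.65},
  {"delta_pos": [0, 0, 0], "twist": 0, "grip": 0.65},
  {"delta_pos": [0, 0, 0], "twist": 0, "grip": 0},
  {"delta_pos": [0, 0, 0], "twist": 0, "grip": 0},
  {"delta_pos": [0, 0, 0], "twist": 0, "grip": 0},
  {"delta_pos": [0, 0, 0], "twist": 0, "grip": 0},
  {"delta_pos": [0, 0, -0.04], "twist": 0, "grip": 0},
  {"delta_pos": [0, 0, -0.04], "twist": 0, "grip": 0},
  {"delta_pos": [0, 0, -0.04], "twist": 0, "grip": 0},
  {"delta_pos": [0, 0, -0.04], "twist": 0, "grip": 0},
])

```text
time_s: 24.8
eef_pos: [0.5885, -0.3895, 0.1829]
eef_rot: [0.001, -0.178, 0.984, -0.0]
force: [1.4, -0.6, -0.9]
opening: 0.363
grasp_force: 49.9
```

Call:
play_rows([
  {"delta_pos": [0, 0, 0], "twist": 8, "grip": 0},
  {"delta_pos": [0, 0, 0], "twist": 8, "grip": 0},
  {"delta_pos": [0, 0, 0], "twist": 4.6, "grip": 0},
  {"delta_pos": [-0.0072, 0.038, 0], "twist": 0, "grip": 0},
  {"delta_pos": [-0.0072, 0.038, 0], "twist": 0, "grip": 0},
  {"delta_pos": [-0.0072, 0.038, 0], "twist": 0, "grip": 0},
  {"delta_pos": [-0.0072, 0.038, 0], "twist": 0, "grip": 0},
  {"delta_pos": [-0.0072, 0.038, 0], "twist": 0, "grip": 0},
  {"delta_pos": [-0.0072, 0.038, 0], "twist": 0, "grip": 0},
  {"delta_pos": [-0.0072, 0.038, 0], "twist": 0, "grip": 0},
  {"delta_pos": [-0.0072, 0.038, 0], "twist": 0, "grip": 0},
  {"delta_pos": [0, 0, 0], "twist": 0, "grip": 0},
])

```text
time_s: 26.0
eef_pos: [0.6478, -0.0815, 0.1812]
eef_rot: [0.001, -0.001, 1.0, 0.0]
force: [0.5, -0.7, -1.9]
opening: 0.37
grasp_force: 50.0
```

Call:
play_rows([
  {"delta_pos": [0.001, -0.002, 0.04], "twist": 0, "grip": 0},
  {"delta_pos": [0, 0, 0.04], "twist": 0, "grip": 0},
  {"delta_pos": [0, 0, 0.04], "twist": 0, "grip": 0},
  {"delta_pos": [0, 0, 0.027], "twist": 0, "grip": 0},
  {"delta_pos": [0, 0, 0], "twist": 0, "grip": 0},
  {"delta_pos": [0, 0, 0], "twist": 0, "grip": 0.48},
  {"delta_pos": [0, 0, 0], "twist": 0, "grip": 0.48},
  {"delta_pos": [0, 0, 0], "twist": 0, "grip": 0.48},
  {"delta_pos": [0, 0, -0.04], "twist": 0, "grip": 0.48},
  {"delta_pos": [0, 0, -0.04], "twist": 0, "grip": 0.48},
  {"delta_pos": [0, 0, -0.04], "twist": 0, "grip": 0.48},
  {"delta_pos": [0, 0, -0.04], "twist": 0, "grip": 0.65},
])

```text
time_s: 27.2
eef_pos: [0.6456, -0.0877, 0.196]
eef_rot: [0.001, 0.001, 1.0, 0.0]
force: [0.9, 0.4, -0.3]
opening: 0.635
grasp_force: 0.0
```

Call:
play_rows([
  {"delta_pos": [0.0191, -0.0372, 0], "twist": 0, "grip": 0.65},
  {"delta_pos": [0.0191, -0.0372, 0], "twist": 0, "grip": 0.65},
  {"delta_pos": [0.0191, -0.0372, 0], "twist": 0, "grip": 0.65},
  {"delta_pos": [0.0191, -0.0372, 0], "twist": 0, "grip": 0.65},
  {"delta_pos": [0.0191, -0.0372, 0], "twist": 0, "grip": 0.65},
  {"delta_pos": [0.0191, -0.0372, 0], "twist": 0, "grip": 0.65},
  {"delta_pos": [0.0191, -0.0372, 0], "twist": 0, "grip": 0.65},
  {"delta_pos": [0.0191, -0.0372, 0], "twist": 0, "grip": 0.65},
  {"delta_pos": [0, 0, 0.035], "twist": -6.3, "grip": 0.65},
  {"delta_pos": [0, 0, 0.035], "twist": 0, "grip": 0.65},
  {"delta_pos": [0, 0, 0], "twist": 0, "grip": 0.65},
])

```text
time_s: 28.3
eef_pos: [0.4894, -0.3841, 0.1194]
eef_rot: [-0.003, -0.053, 0.999, 0.002]
force: [-0.5, 0.2, -0.8]
opening: 0.646
grasp_force: 0.0
```

```bash
python3 blk.py
```

```text
tcp [ 0.4894 -0.3841  0.1194] close-line 96.1 t 28.3
[318. 210.] 3583 xy 0.493 -0.383 size 32 70 z 0.036 short 96.0 twist 0.0
```

Call:
play_rows([
  {"delta_pos": [-0.0037, 0.0007, 0.034], "twist": 0, "grip": 0.65},
  {"delta_pos": [0, 0, 0.034], "twist": 0, "grip": 0.65},
  {"delta_pos": [0, 0, 0.034], "twist": 0, "grip": 0.65},
  {"delta_pos": [0, 0, 0], "twist": 0, "grip": 0.65},
  {"delta_pos": [0, 0, 0], "twist": 0, "grip": 0},
  {"delta_pos": [0, 0, 0], "twist": 0, "grip": 0},
  {"delta_pos": [0, 0, 0], "twist": 0, "grip": 0},
  {"delta_pos": [0, 0, 0], "twist": 0, "grip": 0},
  {"delta_pos": [0, 0, -0.04], "twist": 0, "grip": 0},
  {"delta_pos": [0, 0, -0.04], "twist": 0, "grip": 0},
  {"delta_pos": [0, 0, -0.04], "twist": 0, "grip": 0},
  {"delta_pos": [0, 0, -0.04], "twist": 0, "grip": 0},
])

```text
time_s: 29.55
eef_pos: [0.4959, -0.3839, 0.1842]
eef_rot: [0.001, -0.054, 0.999, -0.0]
force: [1.0, -1.2, -1.9]
opening: 0.365
grasp_force: 50.1
```

Call:
play_rows([
  {"delta_pos": [0, 0, 0], "twist": 6.3, "grip": 0},
  {"delta_pos": [-0.0124, 0.0388, 0], "twist": 0, "grip": 0},
  {"delta_pos": [-0.0124, 0.0388, 0], "twist": 0, "grip": 0},
  {"delta_pos": [-0.0124, 0.0388, 0], "twist": 0, "grip": 0},
  {"delta_pos": [-0.0124, 0.0388, 0], "twist": 0, "grip": 0},
  {"delta_pos": [-0.0124, 0.0388, 0], "twist": 0, "grip": 0},
  {"delta_pos": [-0.0124, 0.0388, 0], "twist": 0, "grip": 0},
  {"delta_pos": [-0.0124, 0.0388, 0], "twist": 0, "grip": 0},
  {"delta_pos": [-0.0124, 0.0388, 0], "twist": 0, "grip": 0},
  {"delta_pos": [-0.0124, 0.0388, 0], "twist": 0, "grip": 0},
  {"delta_pos": [0, 0, 0], "twist": 0, "grip": 0},
])

```text
time_s: 30.65
eef_pos: [0.6099, -0.0308, 0.1824]
eef_rot: [0.002, -0.001, 1.0, 0.0]
force: [-0.4, -0.1, -1.3]
opening: 0.361
grasp_force: 50.2
```

Call:
play_rows([
  {"delta_pos": [0, 0, 0.04], "twist": 0, "grip": 0},
  {"delta_pos": [0, 0, 0.04], "twist": 0, "grip": 0},
  {"delta_pos": [0, 0, 0.04], "twist": 0, "grip": 0},
  {"delta_pos": [0, 0, 0.025], "twist": 0, "grip": 0},
  {"delta_pos": [0, 0, 0], "twist": 0, "grip": 0},
  {"delta_pos": [0, 0, 0], "twist": 0, "grip": 0.48},
  {"delta_pos": [0, 0, 0], "twist": 0, "grip": 0.48},
  {"delta_pos": [0, 0, 0], "twist": 0, "grip": 0.48},
  {"delta_pos": [0, 0, -0.04], "twist": 0, "grip": 0.48},
  {"delta_pos": [0, 0, -0.04], "twist": 0, "grip": 0.48},
  {"delta_pos": [0, 0, -0.04], "twist": 0, "grip": 0.48},
  {"delta_pos": [0, 0, -0.04], "twist": 0, "grip": 0.65},
])

```text
time_s: 31.85
eef_pos: [0.6082, -0.0349, 0.1991]
eef_rot: [0.001, 0.001, 1.0, 0.0]
force: [1.1, 1.2, 1.2]
opening: 0.634
grasp_force: 0.0
```

Call:
play_rows([
  {"delta_pos": [0.03, 0, -0.045], "twist": 0, "grip": 0.65},
  {"delta_pos": [0.02, 0.02, -0.045], "twist": 0, "grip": 0.65},
  {"delta_pos": [0.02, 0.03, -0.04], "twist": 0, "grip": 0.65},
  {"delta_pos": [0.02, 0.03, -0.04], "twist": 0, "grip": 0.65},
  {"delta_pos": [0.02, 0.03, 0], "twist": 0, "grip": 0.65},
  {"delta_pos": [0, 0, 0], "twist": 0, "grip": 0.65},
  {"delta_pos": [0, 0, 0], "twist": 0, "grip": 0.65},
])

```text
time_s: 32.55
eef_pos: [0.5041, 0.0703, 0.3556]
eef_rot: [0.001, -0.0, 1.0, 0.001]
force: [0.2, -0.3, -0.2]
opening: 0.65
grasp_force: 0.0
```

```bash
python3 - <<'E'
from h import *
s=sense(); print(s['eef_pos'],s['eef_rot'])
im,d,c=shot('wrist','w2.png'); np.savez('w2.npz',im=im,d=d,c=np.array(c,dtype=object))
P=cloud(c,d);h=cv2.cvtColor(im,cv2.COLOR_RGB2HSV)
o=(h[...,0]>8)&(h[...,0]<16)&(h[...,1]>215)&(P[...,2]>.15); Q=P[o]
if o.sum(): print(o.sum(),np.percentile(Q,[1,50,99],axis=0).round(3).tolist(),cv2.minAreaRect((Q[:,:2]*1000).astype(np.float32)))
E
```

```text
[0.504111   0.07034131 0.35557184] [ 1.35176132e-03 -8.53141462e-05  9.99998769e-01  7.92612634e-04]
```

View pics/w2.png

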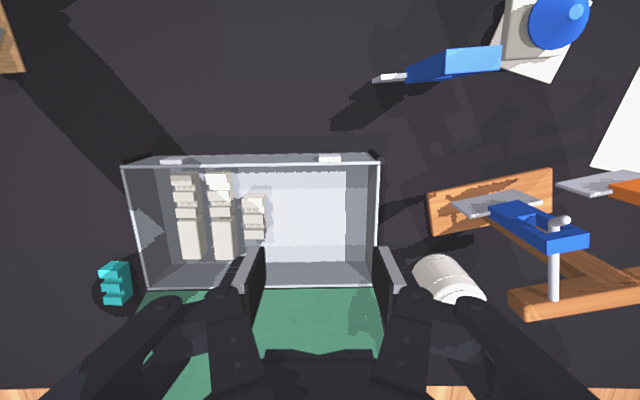

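All five blocks lie in the case at (190,215), (220,215) and (255,215), and the blue and orange scrapers hang at right (540,225) and (625,190). Now the scraper.

Call:
play_rows([
  {"delta_pos": [0, 0.035, -0.005], "twist": 0, "grip": 0.7},
  {"delta_pos": [0, 0.035, -0.005], "twist": 0, "grip": 0.7},
  {"delta_pos": [0, 0.035, -0.005], "twist": 0, "grip": 0.7},
  {"delta_pos": [0, 0.035, -0.005], "twist": 0, "grip": 0.7},
  {"delta_pos": [0, 0.035, -0.005], "twist": 0, "grip": 0.7},
  {"delta_pos": [0, 0.035, 0], "twist": 0, "grip": 0.7},
  {"delta_pos": [0, 0.035, 0], "twist": 0, "grip": 0.7},
  {"delta_pos": [-0.005, 0.035, 0], "twist": 0, "grip": 0.7},
  {"delta_pos": [-0.005, 0.035, 0], "twist": 0, "grip": 0.7},
  {"delta_pos": [0, 0, 0], "twist": -6.4, "grip": 0.7},
  {"delta_pos": [0, 0, 0], "twist": -6.4, "grip": 0.7},
  {"delta_pos": [0, 0, 0], "twist": 0, "grip": 0.7},
])

```text
time_s: 33.8
eef_pos: [0.5161, 0.3843, 0.3779]
eef_rot: [-0.001, -0.111, 0.994, -0.001]
force: [-1.2, -0.2, 0.4]
opening: 0.699
grasp_force: 0.0
```

```bash
cat > scr.py <<'E'
from h import *
s=sense(); r=R(s['eef_rot']); print(s['eef_pos'].round(4),'close',np.degrees(np.arctan2(r[1,1],r[0,1])).round(1))
for n in('wrist','side'):
    im,d,c=shot(n,'scr_'+n+'.png'); P=cloud(c,d);h=cv2.cvtColor(im,cv2.COLOR_RGB2HSV)
    o=(h[...,0]>7)&(h[...,0]<17)&(h[...,1]>205)&(P[...,2]>.16)&(P[...,0]>.4)&(P[...,0]<.62)&(P[...,1]>.36); o=cv2.morphologyEx(o.astype(np.uint8),cv2.MORPH_OPEN,np.ones((3,3)))>0
    Q=P[o]
    if o.sum()>20:
        T=Q[Q[:,2]>Q[:,2].max()-.008]
        print(n,o.sum(),np.argwhere(o).mean(0).round(),np.percentile(Q,[1,50,99],axis=0).round(3).tolist(),cv2.minAreaRect((Q[:,:2]*1000).astype(np.float32)),'top',len(T),cv2.minAreaRect((T[:,:2]*1000).astype(np.float32)))
E
python3 scr.py
```

```text
[0.5161 0.3843 0.3779] close 102.7
```

View pics/scr_wrist.png

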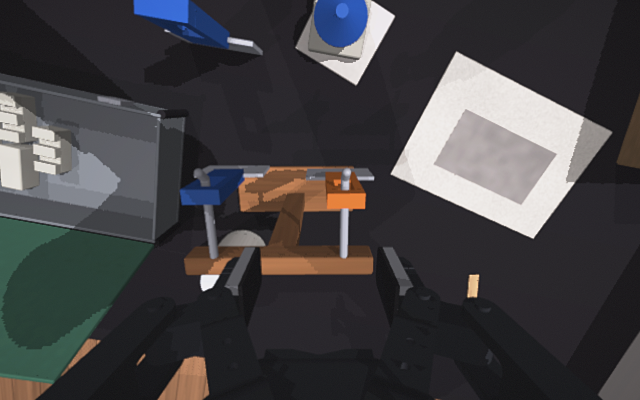

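The orange scraper's top is at (346,200), on the hook running from (345,255) to a tip at (346,175). My mask missed its colour, so I'll sample it.

```bash
python3 - <<'E'
from h import *
im=cv2.imread('pics/scr_wrist.png'); h=cv2.cvtColor(im,cv2.COLOR_BGR2HSV)
print(h[201,335],h[201,358],h[190,332], h[260,300])
_,d,c=shot('wrist'); P=cloud(c,d)
print(P[201,330:366:5].round(3).tolist(), P[185:212:4,357].round(3).tolist())
o=(h[...,1]>200)&(h[...,0]<25)&(P[...,2]>.16)&(P[...,1]>.36)
Q=P[o]; print(o.sum(), np.percentile(Q,[1,50,99],axis=0).round(3).tolist())
T=Q[Q[:,2]>.247]; print(len(T),np.ptp(T[:,2]),cv2.minAreaRect((T[:,:2]*1000).astype(np.float32)),np.median(T,0))
E
```

```text
[ 12 188 231] [ 12 188 232] [ 12 185 117] [ 12 139 182]
[[0.518, 0.396, 0.256], [0.517, 0.4, 0.256], [0.516, 0.405, 0.257], [0.515, 0.409, 0.255], [0.514, 0.413, 0.256], [0.513, 0.418, 0.256], [0.512, 0.422, 0.256], [0.583, 0.486, -0.001]] [[0.505, 0.421, 0.227], [0.505, 0.419, 0.242], [0.505, 0.418, 0.256], [0.509, 0.419, 0.256], [0.513, 0.42, 0.256], [0.516, 0.421, 0.256], [0.6, 0.475, 0.0]]
4 [[0.505, 0.419, 0.172], [0.505, 0.422, 0.175], [0.506, 0.423, 0.192]]Traceback (most recent call last):
  File "<stdin>", line 8, in <module>
    return _methods._ptp(a, axis=axis, out=out, **kwargs)
           ~~~~~~~~~~~~~^^^^^^^^^^^^^^^^^^^^^^^^^^^^^^^^^
    umr_maximum(a, axis, None, out, keepdims),
    ~~~~~~~~~~~^^^^^^^^^^^^^^^^^^^^^^^^^^^^^^
ValueError: zero-size array to reduction operation maximum which has no identity
```

```bash
python3 - <<'E'
from h import *
im=cv2.imread('pics/scr_wrist.png'); h=cv2.cvtColor(im,cv2.COLOR_BGR2HSV)
_,d,c=shot('wrist'); P=cloud(c,d)
o=(h[...,1]>165)&(h[...,0]<25)&(P[...,2]>.251)&(P[...,2]<.262)&(P[...,1]>.36)
Q=P[o]; print(o.sum(),cv2.minAreaRect((Q[:,:2]*1000).astype(np.float32)),np.median(Q,0),sense()['eef_pos'])
E
```

```text
620 ((514.68310546875, 409.8461608886719), (14.337594032287598, 33.80696487426758), 12.67678165435791) [0.5141186  0.40976077 0.25594783] [0.51563634 0.38422211 0.37885916]
```

Call:
play_rows([
  {"delta_pos": [-0.0045, 0.0252, 0], "twist": 0, "grip": 0.7},
  {"delta_pos": [0, 0, 0.04], "twist": 0, "grip": 0.7},
  {"delta_pos": [0, 0, 0.04], "twist": 0, "grip": 0.7},
  {"delta_pos": [0, 0, 0.04], "twist": 0, "grip": 0.7},
  {"delta_pos": [0, 0, 0.037], "twist": 0, "grip": 0.7},
  {"delta_pos": [0, 0, 0], "twist": 0, "grip": 0.7},
  {"delta_pos": [0, 0, 0], "twist": 0, "grip": 0},
  {"delta_pos": [0, 0, 0], "twist": 0, "grip": 0},
  {"delta_pos": [0, 0, 0], "twist": 0, "grip": 0},
  {"delta_pos": [0, 0, 0], "twist": 0, "grip": 0},
  {"delta_pos": [0, 0, 0], "twist": 0, "grip": 0},
], newtons=50)

```text
time_s: 35.1
eef_pos: [0.5151, 0.4113, 0.2247]
eef_rot: [0.002, -0.111, 0.994, 0.001]
force: [1.0, 0.8, 6.2]
opening: 0.39
grasp_force: 51.0
```

Call:
play_rows([
  {"delta_pos": [0, 0, -0.01], "twist": 0, "grip": 0},
  {"delta_pos": [0, 0, -0.011], "twist": 0, "grip": 0},
  {"delta_pos": [0, 0, 0], "twist": 0, "grip": 0},
  {"delta_pos": [0, 0, 0], "twist": 0, "grip": 0},
], newtons=70)

```text
time_s: 35.5
eef_pos: [0.514, 0.4106, 0.2434]
eef_rot: [0.0, -0.111, 0.994, 0.0]
force: [-0.5, 0.2, -0.9]
opening: 0.391
grasp_force: 69.4
```

```bash
python3 - <<'E'
from h import *
im,d,c=shot('side'); cv2.imwrite('pics/lift.png',cv2.resize(im[190:310,170:290,::-1],None,fx=4,fy=4,interpolation=cv2.INTER_CUBIC))
P=cloud(c,d);h=cv2.cvtColor(im,cv2.COLOR_RGB2HSV)
s=(P[...,0]>.49)&(P[...,0]<.54)&(P[...,1]>.36)&(P[...,1]<.46)&(P[...,2]>.08)&(h[...,1]<60)
Q=P[s]; print(Q[:,2].min(),sense()['force'],sense()['eef_pos'])
E
```

```text
0.13701029383132513 [ 0.49556224 -0.49812992 -0.83848322] [0.51385419 0.41033726 0.24278535]
```

View pics/lift.png

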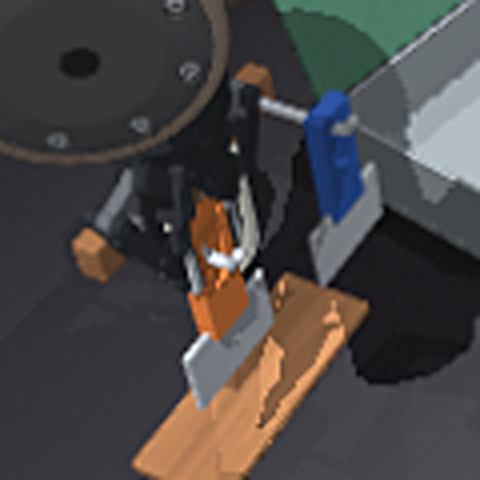

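The crop shows the scraper (215,290) lifted with the hook still through its hole at mid-height. I'll draw it off along the hook.

Call:
play_rows([
  {"delta_pos": [0.003, 0, -0.003], "twist": 0, "grip": 0},
  {"delta_pos": [0.008, 0, 0], "twist": 0, "grip": 0},
  {"delta_pos": [0.008, 0, 0], "twist": 0, "grip": 0},
  {"delta_pos": [0.008, 0, 0], "twist": 0, "grip": 0},
  {"delta_pos": [0.008, 0, 0], "twist": 0, "grip": 0},
  {"delta_pos": [0.01, 0, 0], "twist": 0, "grip": 0},
  {"delta_pos": [0.01, 0, 0], "twist": 0, "grip": 0},
  {"delta_pos": [0, 0, 0], "twist": 0, "grip": 0},
])

```text
time_s: 36.35
eef_pos: [0.4591, 0.3981, 0.2464]
eef_rot: [0.0, -0.111, 0.994, 0.0]
force: [0.8, 0.6, -0.6]
opening: 0.388
grasp_force: 69.4
```

Call:
play_rows([
  {"delta_pos": [0, 0, -0.037], "twist": 0, "grip": 0},
  {"delta_pos": [0, 0, -0.037], "twist": 0, "grip": 0},
  {"delta_pos": [0, 0, -0.037], "twist": 6.4, "grip": 0},
  {"delta_pos": [0, 0, -0.037], "twist": 6.4, "grip": 0},
  {"delta_pos": [0, 0, 0], "twist": 0, "grip": 0},
])

```text
time_s: 36.85
eef_pos: [0.4619, 0.3993, 0.4002]
eef_rot: [0.003, 0.003, 1.0, 0.003]
force: [0.8, -0.5, -0.1]
opening: 0.385
grasp_force: 69.9
```

Call:
play_rows([
  {"delta_pos": [-0.0096, -0.0359, 0], "twist": 0, "grip": 0},
  {"delta_pos": [-0.0096, -0.0359, 0], "twist": 0, "grip": 0},
  {"delta_pos": [-0.0096, -0.0359, 0], "twist": 0, "grip": 0},
  {"delta_pos": [-0.0096, -0.0359, 0], "twist": 0, "grip": 0},
  {"delta_pos": [-0.0096, -0.0359, 0], "twist": 0, "grip": 0},
  {"delta_pos": [-0.0096, -0.0359, 0], "twist": 0, "grip": 0},
  {"delta_pos": [-0.0096, -0.0359, 0], "twist": 0, "grip": 0},
  {"delta_pos": [-0.0096, -0.0359, 0], "twist": 0, "grip": 0},
  {"delta_pos": [-0.0096, -0.0359, 0], "twist": 0, "grip": 0},
  {"delta_pos": [0, 0, 0], "twist": 0, "grip": 0},
])

```text
time_s: 37.85
eef_pos: [0.5467, 0.0717, 0.3937]
eef_rot: [-0.0, 0.002, 1.0, -0.0]
force: [1.1, 1.1, -1.0]
opening: 0.389
grasp_force: 70.1
```

```bash
cat > look.py <<'E'
from h import *
s=sense();print(s['eef_pos'].round(4),s['eef_rot'].round(3),s['opening'],s['force'].round(1))
for n in('scene','side'):
    im,d,c=shot(n); P=cloud(c,d);h=cv2.cvtColor(im,cv2.COLOR_RGB2HSV)
    o=(h[...,0]>7)&(h[...,0]<17)&(h[...,1]>190)&(P[...,2]>.0)&(P[...,0]>.4)&(P[...,0]<.72)&(P[...,1]>-.2)&(P[...,1]<.2); o=cv2.morphologyEx(o.astype(np.uint8),cv2.MORPH_OPEN,np.ones((2,2)))>0
    if o.sum()>5: print(n,o.sum(),np.percentile(P[o],[2,50,98],axis=0).round(3).tolist())
    b=(h[...,0]>100)&(h[...,0]<118)&(h[...,1]>150)&(P[...,1]>.24)&(P[...,1]<.33)&(P[...,2]>.15)&(P[...,0]>.48)
    if b.sum(): print(' blue hung',b.sum(),np.median(P[b],0).round(3),P[b][:,2].max().round(3))
    cv2.imwrite('pics/l_%s.png'%n,cv2.resize((im[110:310,220:470] if n=='scene' else im[140:300,190:390])[:,:,::-1],None,fx=1.6 if n=='scene' else 2,fy=1.6 if n=='scene' else 2))
a,b=cv2.imread('pics/l_scene.png'),cv2.imread('pics/l_side.png'); cv2.imwrite('pics/look.png',np.hstack([a,cv2.resize(b,(400,320))]))
E
python3 look.py
```

```text
[0.5467 0.0717 0.3937] [-0.     0.002  1.    -0.   ] 0.38938688491822626 [ 1.1  1.1 -1. ]
scene 370 [[nan, nan, nan], [nan, nan, nan], [nan, nan, nan]]
 blue hung 291 [0.547 0.276 0.211] 0.257
 blue hung 286 [0.534 0.291 0.213] 0.259
```

Call:
play_rows([
  {"delta_pos": [0, 0, 0.043], "twist": 0, "grip": 0},
  {"delta_pos": [0, 0, 0.043], "twist": 0, "grip": 0},
  {"delta_pos": [0, 0, 0.043], "twist": 0, "grip": 0},
  {"delta_pos": [0, 0, 0.043], "twist": 0, "grip": 0},
  {"delta_pos": [0, 0, 0.043], "twist": 0, "grip": 0},
  {"delta_pos": [0, 0, 0.04], "twist": 0, "grip": 0},
  {"delta_pos": [0, 0, 0], "twist": 0, "grip": 0},
  {"delta_pos": [0.01, 0, 0], "twist": 0, "grip": 0},
  {"delta_pos": [0.01, 0, 0], "twist": 0, "grip": 0},
  {"delta_pos": [0.01, 0, 0], "twist": 0, "grip": 0},
  {"delta_pos": [0.005, 0, 0], "twist": 0, "grip": 0},
  {"delta_pos": [0.005, 0, 0], "twist": 0, "grip": 0},
], newtons=30)

```text
time_s: 39.15
eef_pos: [0.5081, 0.0759, 0.1411]
eef_rot: [0.003, 0.0, 1.0, 0.001]
force: [9.2, -2.4, -2.2]
opening: 0.386
grasp_force: 69.8
```

Call:
play_rows([
  {"delta_pos": [0.005, 0, 0], "twist": 0, "grip": 0},
  {"delta_pos": [0.005, 0, 0], "twist": 0, "grip": 0},
  {"delta_pos": [0, 0, 0], "twist": 0, "grip": 0},
])

```text
time_s: 39.45
eef_pos: [0.4988, 0.0762, 0.1413]
eef_rot: [0.004, 0.0, 1.0, 0.001]
force: [5.5, -0.2, 1.3]
opening: 0.387
grasp_force: 70.4
```

```bash
python3 look.py
```

```text
[0.4988 0.0762 0.1413] [0.004 0.    1.    0.001] 0.3872052109606873 [ 5.5 -0.2  1.3]
scene 245 [[nan, nan, nan], [nan, nan, nan], [nan, nan, nan]]
 blue hung 298 [0.546 0.277 0.21 ] 0.258
 blue hung 287 [0.534 0.291 0.213] 0.258
```

View pics/look.png

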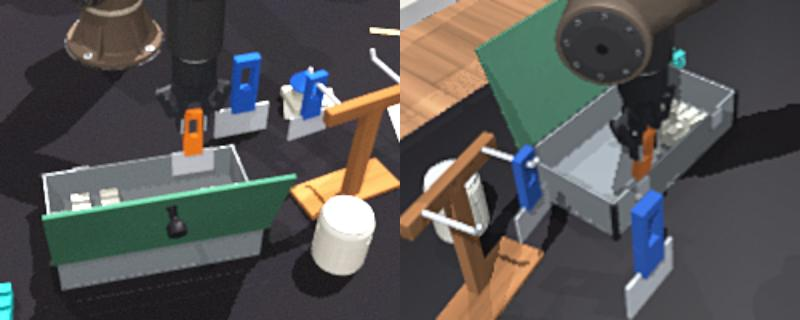

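It is tilting: the blade (190,165) is against the near rim inside the case. I'll continue.

Call:
play_rows([
  {"delta_pos": [0.006, 0, 0], "twist": 0, "grip": 0},
  {"delta_pos": [0.006, 0, 0], "twist": 0, "grip": 0},
  {"delta_pos": [0.006, 0, 0], "twist": 0, "grip": 0},
  {"delta_pos": [0.006, 0, 0], "twist": 0, "grip": 0},
  {"delta_pos": [0.006, 0, 0], "twist": 0, "grip": 0},
  {"delta_pos": [0.006, 0, 0], "twist": 0, "grip": 0},
  {"delta_pos": [0.006, 0, 0], "twist": 0, "grip": 0},
  {"delta_pos": [0, 0, 0], "twist": 0, "grip": 0},
])

```text
time_s: 40.35
eef_pos: [0.4568, 0.0767, 0.1414]
eef_rot: [0.004, -0.0, 1.0, 0.002]
force: [4.0, 2.6, 6.2]
opening: 0.386
grasp_force: 72.2
```

```bash
python3 look.py
```

```text
[0.4568 0.0767 0.1414] [ 0.004 -0.     1.     0.002] 0.38564982454771 [4.  2.6 6.2]
scene 255 [[nan, nan, nan], [nan, nan, nan], [nan, nan, nan]]
 blue hung 294 [0.546 0.276 0.21 ] 0.256
side 10 [[0.483, 0.093, 0.095], [0.487, 0.094, 0.103], [0.492, 0.096, 0.114]]
 blue hung 285 [0.534 0.291 0.213] 0.258
```

View pics/look.png

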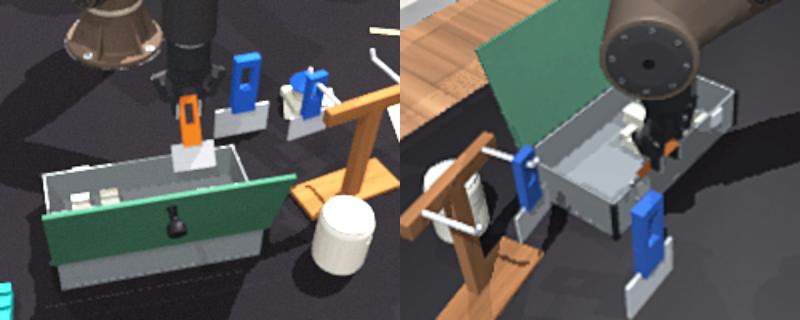

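Tilted about 45°, with the handle end toward the robot. Next: lift, go over the case, and lower so it lies down.

Call:
play_rows([
  {"delta_pos": [0, 0, -0.03], "twist": 0, "grip": 0},
  {"delta_pos": [0, 0, -0.02], "twist": 0, "grip": 0},
  {"delta_pos": [-0.035, 0, 0], "twist": 0, "grip": 0},
  {"delta_pos": [-0.035, 0, 0], "twist": 0, "grip": 0},
  {"delta_pos": [-0.033, 0, 0], "twist": 0, "grip": 0},
  {"delta_pos": [0, 0, 0.03], "twist": 0, "grip": 0},
  {"delta_pos": [0, 0, 0.03], "twist": 0, "grip": 0},
  {"delta_pos": [0, 0, 0.03], "twist": 0, "grip": 0},
  {"delta_pos": [0, 0, 0], "twist": 0, "grip": 0},
])

```text
time_s: 41.35
eef_pos: [0.5541, 0.0737, 0.0951]
eef_rot: [-0.004, 0.002, 1.0, -0.001]
force: [-1.1, -0.0, -0.7]
opening: 0.388
grasp_force: 71.5
```

```bash
python3 look.py
```

```text
[0.5541 0.0737 0.0951] [-0.004  0.002  1.    -0.001] 0.38820036107189415 [-1.1 -0.  -0.7]
scene 186 [[nan, nan, nan], [nan, nan, nan], [nan, nan, nan]]
 blue hung 305 [0.546 0.277 0.211] 0.257
 blue hung 284 [0.534 0.29  0.214] 0.258
```

View pics/look.png

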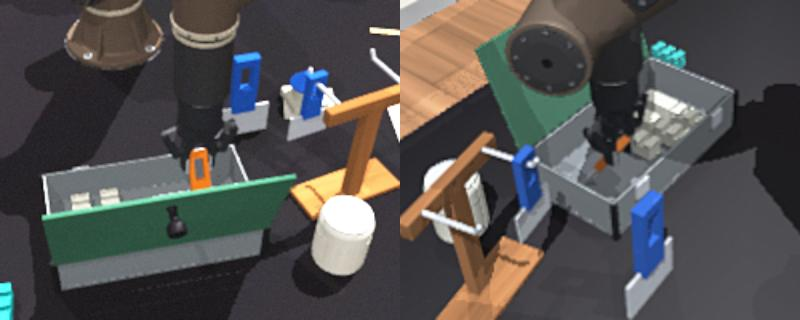

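The scraper is tilted inside the case at (610,155). I'll lower slowly.

Call:
play_rows([
  {"delta_pos": [0, 0, 0.008], "twist": 0, "grip": 0},
  {"delta_pos": [0, 0, 0.008], "twist": 0, "grip": 0},
  {"delta_pos": [0, 0, 0.008], "twist": 0, "grip": 0},
  {"delta_pos": [0, 0, 0], "twist": 0, "grip": 0},
])

```text
time_s: 41.85
eef_pos: [0.5576, 0.0751, 0.0769]
eef_rot: [0.001, 0.001, 1.0, 0.0]
force: [-3.5, -2.3, 10.2]
opening: 0.39
grasp_force: 72.1
```

Call:
play_rows([
  {"delta_pos": [0, 0, 0.006], "twist": 0, "grip": 0},
  {"delta_pos": [0, 0, 0.006], "twist": 0, "grip": 0},
  {"delta_pos": [0, 0, 0], "twist": 0, "grip": 0},
])

```text
time_s: 42.15
eef_pos: [0.5577, 0.0753, 0.0647]
eef_rot: [0.001, 0.001, 1.0, 0.0]
force: [-4.9, -0.7, 9.3]
opening: 0.388
grasp_force: 70.7
```

Contact at 10 N, and it is flattening as expected. I'll continue down.

Call:
play_rows([
  {"delta_pos": [0, 0, 0.006], "twist": 0, "grip": 0},
  {"delta_pos": [0, 0, 0.006], "twist": 0, "grip": 0},
  {"delta_pos": [0, 0, 0.006], "twist": 0, "grip": 0},
  {"delta_pos": [0, 0, 0.006], "twist": 0, "grip": 0},
  {"delta_pos": [0, 0, 0], "twist": 0, "grip": 0},
])

```text
time_s: 42.65
eef_pos: [0.5579, 0.0755, 0.0402]
eef_rot: [0.001, 0.001, 1.0, 0.0]
force: [-3.2, 0.1, 6.3]
opening: 0.39
grasp_force: 67.4
```

Call:
play_rows([
  {"delta_pos": [0, 0, 0.005], "twist": 0, "grip": 0},
  {"delta_pos": [0, 0, 0.005], "twist": 0, "grip": 0},
  {"delta_pos": [0, 0, 0], "twist": 0, "grip": 0},
])

```text
time_s: 42.95
eef_pos: [0.5579, 0.0755, 0.0302]
eef_rot: [0.001, 0.001, 1.0, 0.0]
force: [-2.8, 0.4, 5.9]
opening: 0.391
grasp_force: 65.9
```

Call:
play_rows([
  {"delta_pos": [0, 0, 0], "twist": 0, "grip": 0.65},
  {"delta_pos": [0, 0, 0], "twist": 0, "grip": 0.65},
  {"delta_pos": [0, 0, 0], "twist": 0, "grip": 0.65},
  {"delta_pos": [0, 0, 0], "twist": 0, "grip": 0.65},
  {"delta_pos": [0, 0, -0.04], "twist": 0, "grip": 0.65},
  {"delta_pos": [0, 0, -0.04], "twist": 0, "grip": 0.65},
  {"delta_pos": [0, 0, -0.04], "twist": 0, "grip": 0.65},
  {"delta_pos": [0, 0, -0.04], "twist": 0, "grip": 0.65},
  {"delta_pos": [0, 0, -0.04], "twist": 0, "grip": 0.65},
  {"delta_pos": [0, -0.03, -0.04], "twist": 0, "grip": 0.65},
  {"delta_pos": [0, -0.03, -0.04], "twist": 0, "grip": 0.65},
  {"delta_pos": [0, 0, 0], "twist": 0, "grip": 0.65},
])

```text
time_s: 44.15
eef_pos: [0.5592, 0.0128, 0.3155]
eef_rot: [0.005, 0.002, 1.0, 0.001]
force: [1.2, 1.0, 0.1]
opening: 0.654
grasp_force: 0.0
```

```bash
python3 lid.py; python3 look.py; python3 - <<'E'
from h import *
im,d,c=shot('wrist','wf.png'); P=cloud(c,d); h=cv2.cvtColor(im,cv2.COLOR_RGB2HSV)
box=(P[...,0]>.512)&(P[...,0]<.698)&(P[...,1]>-.194)&(P[...,1]<.152)
print('max z in case',np.nanmax(P[box][:,2]))
o=box&(h[...,0]<22)&(h[...,1]>120); print('orange',o.sum(),np.percentile(P[o],[1,50,99],axis=0).round(3).tolist())
b=box&(P[...,1]<0)&(P[...,2]>.02); print('blocks z',np.percentile(P[b][:,2],[50,99]))
E
```

```text
4296 [[0.718, -0.192, 0.095], [0.754, -0.033, 0.2], [0.777, 0.151, 0.268]] lid angle 1.8925903520759917
[ 0.27756734  1.10879242 -0.70698483]
[0.5582 0.0139 0.3123] [0.003 0.002 1.    0.001] 0.644857579962479 [ 0.3  1.1 -0.7]
 blue hung 297 [0.547 0.277 0.209] 0.257
 blue hung 288 [0.534 0.291 0.213] 0.258
max z in case 0.39453082116440596
orange 544 [[0.528, 0.06, 0.005], [0.543, 0.076, 0.019], [0.618, 0.094, 0.021]]
blocks z [0.35723785 0.39117045]
```

View pics/wf.png

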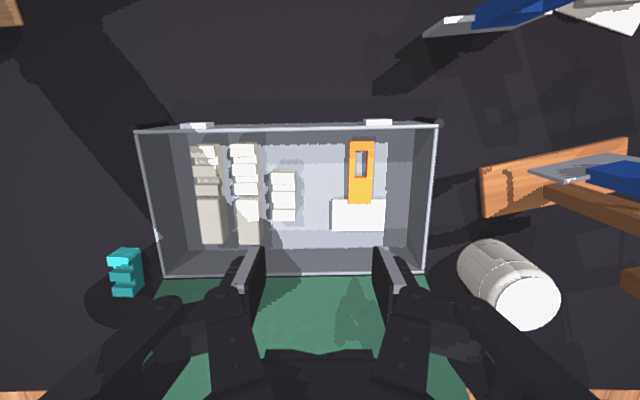

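The final view shows the orange scraper lying flat at (360,185), five blocks in the case at (210,190), (247,190) and (283,195), the lid on its stop and the blue scraper hung. I'm handing in.

```bash
python3 -c "
from h import *
print(finish_job())"
```

```text
the job is handed in; nothing more can be done
None
```

The job is handed in with no verdict returned: the lid is open on its stop (measured about 1.89 rad), all five white blocks and the orange scraper lie flat in the case, and the blue scraper still hangs on its hook.

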